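Walk the box tube end over end and stow it under the bench riser

ROBOT

A 7-joint arm with a two-finger parallel gripper is mounted at the origin on the work surface. World frame = base frame: x ahead of the robot, y to its left, z up, the work surface at z = 0. Lengths are in m, angles in degrees, forces in N, time in s.
With the tool pointing down it reaches from about 0.4 to 0.85 m from the base axis. Payload 4.4 kg.
Tool frame: the origin (TCP) lies at the very end of the fingers, on their centre line; the grasp point (between the pads) lies 19 mm behind it; z points along the fingers, y is the direction in which the jaws open and shut (so a half turn about z gives the same grasp; the last joint's range is limited). The gripper opens to 94 mm and grips with 3 to 60 N. Pads are 16 mm wide; open, the fingers measure 119 mm over their backs; the gripper's body (75 mm by 177 mm) begins 78 mm behind the grasp point.
Start: joints at [-68.228, 36.005, 2.206, 86.941, -1.547, 57.084, -1.146], TCP at [0.28, 0.586, 0.205] pointing down, gripper open.
Joint ranges: [-175.42, 175.42], [-21.48, 121.26], [-71.46, 75.88], [10.55, 141.38], [-63.04, 243.04], [13.31, 113.54], [-168.57, 168.57]. Speed limits (degrees/s): [147.25, 147.25, 180, 180, 180, 180, 180].

INTERFACE

Orientations are given as [roll, pitch, yaw] about the fixed x, y, z axes, in that order (R = Rz(yaw) Ry(pitch) Rx(roll)).
In Python, from cell import observe, capture, sign_off, trace, tip_of gives the robot as it stands.
- The arm moves only by the tool send_rows, never from a script. Its argument "steps" is a list of rows, each a list of 7 numbers: the closure, from -1 (fully open) to 1 (shut), then the shift along the tool's x, y, z in units of 30 mm (1.0 is 30 mm), then the turn, a rotation vector about the tool's x, y, z in units of 8 degrees (1.0 is 8 degrees). A call has 1 to 12 rows; each row is the pose to reach, as a shift and turn from the pose measured when the call began, along the tool's axes at that moment; what a row does not reach only later rows make up. A row lasts 1/10 s, in which the tool goes at most 50 mm and 8.59 degrees, less where a joint would pass 70% of its speed; a pose out of reach is approached as far as the arm can. A call with a gripper value outside its range is refused whole. The fingers move at their own pace and stop on an object; "newtons" is the grip in N (left out, the last holds). Time passes only in rows, so rows that repeat a pose let the fingers close. It gives the time, the measured TCP pose, the force and the opening at its end, in the units of the state.
- observe(): the state, without advancing time (a new reading comes with each control period).
- capture(name): name is "side" or "top" or "wrist"; returns a dict with "frame" (400x640x3 uint8, blue, green, red), "range_z" (400x640 float32, m along the optical axis (not along the pixel's ray), 0 where there is no reading), "K" (3x3 intrinsics, pixels), "R" (3x3) and "t" (3): a world point X has camera coordinates R X + t. Camera axes: x right, y down, z forward; pixel columns grow to the right and rows downward; lengths in m; the calibration is good to about 2 mm. A picture is of the moment at which its call begins.
- sign_off(): hands the job in, once; it reports no verdict.
Trained networks look in a picture, given as the dict that the camera call returned (one of the last four; its "shot" number tells which), for a name from the list of things; names that differ only in an ending like _2 or _b are one class to them, and where a whole thing is asked for, a point or a joint stands for the part that bears it (a point fixed in the world has none). Each returns a list of dicts, best first, with "p" (0 to 1); they miss things now and then, are a little off and sometimes report something else, mostly with a low value. They report only what shows in the picture. A call takes as long as a camera call.
- trace(picture, label): "mask" (400x640 bool, what is visible of it) and "rect" ([left, top, right, bottom] in pixels, round what is visible of it).
- tip_of(picture, label): "location" ([column, row] in pixels: a listed point, or the origin of a listed thing).
The state is a dict: "clock": time; "joint_positions": joint angles; "joint_velocities": joint speeds; "joint_efforts": joint torques, N m; "position": TCP position; "orientation": TCP orientation; "wrist_force": force on the tool from outside, world axes, zero at the start; "moment": the same for the moment, N m; "grip_width": finger opening in m.
Only numpy, scipy, OpenCV 4.12 (cv2) and the standard library are available. Lean on these libraries where they do the work, as an engineer would, in place of code of your own. Each camera call takes 0.05 s, during which the arm holds its last target. There are 200 camera calls.

TASK

Put the red-ended length of steel box tube, which stands on its plain end on the bench, away under the blue bench riser: it is a heavy piece, so do not carry it, but walk it towards the riser end over end, first over onto its side with the red end towards the riser, then up onto its red end and over again. Keep one end down on the bench all the way and let the tube down each time without dropping it. Then slide it straight in under the riser, midway between the two bars stored there, until its plain end meets the stop rail at the back, let go, and leave the other loose things where they are.

Things in the scene. Friction and masses are not known exactly. Their poses are not given: they have to be found in the camera images.
- tube: square steel box tube 50 x 50 mm, 160 mm long, 3 mm wall, open ends, 0.55 to 0.85 kg, dark steel, the last 25 mm of one end painted red. Origin at its centre; own z axis along it from plain end to red end, x and y square to its sides. Starts upright, red end up, centre 0.67 to 0.71 m short of home, within 30 mm of the riser's middle line; one side (own +y) faces the riser within 0.15 rad
- red_end (a point): centre of the tube's red end face, on its axis, 80 mm from its centre; 25 mm above the bench when the tube lies flat, 0 to 25 mm while this end stays down. Tipping the tube over from upright lays its centre 105 mm farther on; raising it onto its leading end takes the centre 105 mm on again
- plain_end (a point): centre of the tube's plain end face, on its axis, 80 mm from its centre. After the walk (over, up, over: 315 mm) the plain end leads and lies about 180 to 210 mm short of the riser's shelf edge. The walk may be steered by turning the tube a little about the end that is down
- riser: blue steel bench riser, fixed: slatted shelf 360 mm wide (own x), 200 mm deep (own y), top at 171 mm, slats' underside at 165 mm, side rails' at 143 mm; 20 mm square legs at x = -170 and +170 mm; jars and a drawer box up to 90 mm high on its rear half. Origin on the bench; own y points from the open front to the stop rail at the back; the tube goes on the strip along x = 0
- stop_face (a point): middle of the front face of the riser's stop rail (steel flat 50 mm high, across the back, on the bench), 25 mm above the bench, at y = +95 mm in the riser's frame; axes as the riser's. With the plain end against this face the red end lies 20 mm inside the shelf's front edge
- shelf_edge (a point): middle of the front lower edge of the riser's shelf, 165 mm above the bench, at y = -85 mm in the riser's frame: with the tube home there is no room to hold its tail with an upright gripper
- alu_bar: bare aluminium square bar 25 x 25 x 150 mm stored under the riser, lying along its depth at about x = -125 mm; loose, leave it. Origin at the centre of its underside
- flat_bar: dark steel flat 40 x 12 x 150 mm stored under the riser, lying along its depth at about x = +125 mm; loose, leave it. Origin at the centre of its underside
- coupling: copper pipe coupling, 57 mm across, 60 mm tall, standing on end on the bench on the far side of the tube's way, as are the washers; the vise with its rod stands beyond; loose, leave it. Origin at the centre of its underside
- t_nut: black anodized T-nut, 55 x 36 x 24 mm, on the bench; loose, leave it. Origin at the centre of its underside
- washers: stack of rusty steel washers, 48 mm across, 24 mm high; leave it. Origin at the centre of its underside
- wrench: steel wrench 200 mm long lying on the bench; loose, leave it

How it is judged (in metres and radians):
On the way, in this order (a step that is already met when the one before it is completed fails the run):
1. the tube lies on the bench, red end towards the riser (height (world z) of each of red_end, plain_end below 0.033 m and z of stop_face in the frame of tube above 0.1 m), for 0.1 s.
2. the tube stands up on its red end (height (world z) of plain_end above 0.14 m and height (world z) of red_end below 0.03 m), for 0.1 s.
3. the tube lies on the bench again, plain end towards the riser (height (world z) of each of red_end, plain_end below 0.033 m and z of stop_face in the frame of tube below -0.05 m), for 0.1 s.
At the end, for the whole second after the job is handed in: the tube lies flat on the bench under the riser, at rest, its plain end within 8 mm of the stop rail and both its ends within 30 mm of the middle line of the riser (y of plain_end in the frame of stop_face above -0.008 m and x of plain_end in the frame of stop_face between -0.03 and 0.03 m and x of red_end in the frame of stop_face between -0.03 and 0.03 m and height (world z) of each of red_end, plain_end below 0.031 m and linear speed of tube below 0.01 m/s); the robot touches nothing.
It fails at once if both ends of the tube are clear of the bench (end centres above 55 mm): it is being carried (height (world z) of each of red_end, plain_end above 0.055 m).
It fails at once if the tube is dropped or let fall over (turns faster than 6 rad/s) (angular speed of tube above 6 rad/s).
It fails at once if another thing is disturbed (moved more than 20 mm) (distance of any of alu_bar, flat_bar, coupling, t_nut, washers, wrench from where it was at the start of the episode above 0.02 m).
It also fails if it takes over 70 s, if anything falls off the work surface, if the arm or the gripper's body presses on something with over 40 N, if the wrist force passes 120 N, or if a joint passes its speed limit or range.

## Working session

There is one attempt and no reset: what is moved stays moved. The work goes in short steps, Python scripts to look and compute and a tool call to move; the robot and the scene stay as the last step left them, time stands still between calls to the robot, and variables do not carry over. Pictures are saved under pics/ and viewed, about 8 in all and at most 12, crops included, and the job is handed in when it is done.

Besides the shell and the picture viewer there is one more tool, called after "Request:" as name([rows], argument=value, ...), one row to a line, values as JSON. send_rows: Moves the arm, as the interface text tells. Its arguments: {"type":"object","properties":{"steps":{"type":"array","items":{"type":"array","items":{"type":"number"}}},"newtons":{"type":"number"}},"required":["steps"]}

```bash
ls; mkdir -p pics; cat > h.py <<'E'
import numpy as np, cv2
from cell import observe, capture, sign_off, trace, tip_of
from scipy.spatial.transform import Rotation as Ro
def pts(c,m=None):
    z=c["range_z"]; ok=z>0
    if m is not None: ok&=m
    v,u=np.nonzero(ok); d=z[v,u]; K=c["K"]
    P=np.c_[(u-K[0,2])/K[0,0]*d,(v-K[1,2])/K[1,1]*d,d]
    return (P-c["t"])@c["R"]   # R^T (P-t)
def pix(c,X):
    p=c["K"]@(c["R"]@np.array(X)+c["t"]); return p[:2]/p[2]
E
python3 - <<'E'
from h import *
s=observe(); print(s)
ims=[]
for n in ["side","top"]:
    c=capture(n); cv2.imwrite(f"pics/{n}0.png",c["frame"])
    print(n,"cam at",-c["R"].T@c["t"])
    for l in ["tube","riser","coupling","t_nut","washers","wrench","alu_bar","flat_bar"]:
        r=trace(c,l)
        if r:
            P=pts(c,r[0]["mask"])
            if len(P): print(l,round(r[0]["p"],2),r[0]["rect"],np.percentile(P,[2,50,98],axis=0).round(3).tolist())
    for l in ["red_end","plain_end","stop_face","shelf_edge"]:
        r=tip_of(c,l)
        if r: print(l,[(round(q["p"],2),q["location"]) for q in r[:2]])
E
```

```text
pics
{'clock': 0.0, 'joint_positions': array([-68.22702847,  36.05526396,   2.20195972,  86.99378397,
        -1.54701342,  57.08529614,  -1.1474589 ]), 'joint_velocities': array([-0.05819973,  0.03897866, -0.02263311, -0.04329134, -0.02676597,
        0.05962718, -0.00762188]), 'joint_efforts': array([ 4.27766554e-05, -5.49730146e+01,  1.14368834e+00, -1.86621630e+01,
       -5.22353989e-02,  2.38657492e-02,  1.52862544e-04]), 'position': array([0.27995834, 0.58589601, 0.20460762]), 'orientation': array([-1.79895312e+02,  7.82364442e-04,  1.54455948e+02]), 'wrist_force': array([ 1.5707599 , -0.06839256,  0.20571641]), 'moment': array([ 0.02262796, -0.03748432,  0.01027747]), 'grip_width': 0.09415561625328929}
side cam at [-0.05403644 -0.65304614  0.86449958]
tube 0.53 [265.9, 281.7, 295.6, 304.6] [[0.331, -0.043, 0.001], [0.356, -0.029, 0.019], [0.387, -0.002, 0.028]]
riser 0.74 [160.5, 94.3, 309.8, 242.0] [[0.314, 0.252, 0.001], [0.473, 0.366, 0.173], [0.677, 0.576, 0.263]]
t_nut 0.75 [267.8, 282.5, 294.3, 302.1] [[0.331, -0.042, 0.005], [0.354, -0.028, 0.021], [0.382, -0.006, 0.02
[... 862 characters left out ...]
ing 0.49 [309.9, 144.8, 327.7, 164.4] [[0.661, 0.051, -0.004], [0.706, 0.076, 0.033], [0.726, 0.103, 0.062]]
t_nut 0.75 [348.3, 260.3, 358.7, 276.4] [[0.333, -0.042, -0.001], [0.36, -0.022, 0.019], [0.388, -0.003, 0.029]]
washers 0.75 [366.8, 140.1, 378.5, 160.6] [[0.684, -0.112, -0.001], [0.707, -0.088, 0.023], [0.732, -0.065, 0.03]]
wrench 0.94 [401.2, 249.4, 463.4, 279.7] [[0.33, -0.346, -0.004], [0.371, -0.256, 0.006], [0.406, -0.166, 0.014]]
alu_bar 0.55 [172.2, 155.8, 265.6, 288.0] [[0.323, 0.255, 0.01], [0.503, 0.356, 0.173], [0.669, 0.447, 0.263]]
red_end [(0.59, [464.3, 204.8])]
plain_end [(0.88, [452.6, 207.0])]
stop_face [(0.96, [198.3, 223.1])]
shelf_edge [(0.93, [252.5, 221.7])]
```

```bash
python3 - <<'E'
import cv2
a=cv2.imread("pics/side0.png");b=cv2.imread("pics/top0.png")
cv2.imwrite("pics/both0.png",cv2.vconcat([cv2.resize(a[60:380],(600,300)),cv2.resize(b[90:330],(600,225))]))
E
```

```text
(no output)
```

View pics/both0.png

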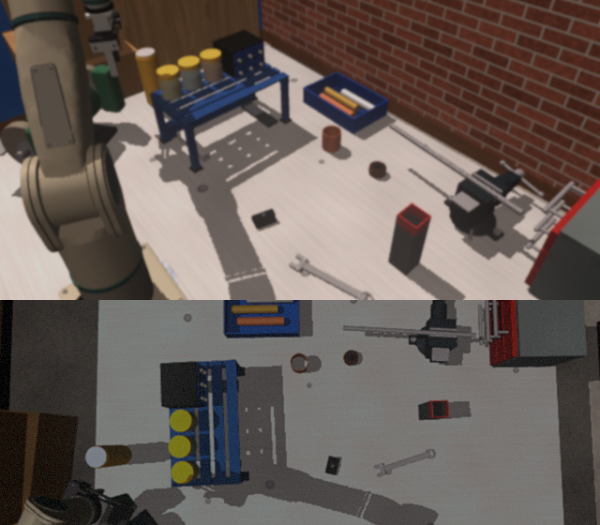

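```bash
python3 - <<'E'
from h import *
c=capture("top")
P=pts(c)
# tube top
q=P[(P[:,2]>.15)&(P[:,2]<.175)&(P[:,1]<-.25)&(P[:,0]>.42)&(P[:,0]<.62)]
print("tubetop",len(q),q.mean(0),cv2.minAreaRect((q[:,:2]*1000).astype(np.float32)))
q=P[(P[:,2]>.163)&(P[:,2]<.18)&(P[:,1]>.2)]
print("shelf",len(q),cv2.minAreaRect((q[:,:2]*1000).astype(np.float32)))
for X,l in [(.165,"shelf_edge"),(.025,"stop_face"),(.16,"red_end")]:
    u=tip_of(c,l)[0]["location"]; 
    r=c["R"].T@np.linalg.inv(c["K"])@np.array([*u,1]); o=-c["R"].T@c["t"]
    print(l,(o+r*(X-o[2])/r[2]).round(4))
c=capture("side")
P=pts(c)
q=P[(P[:,2]>.15)&(P[:,2]<.17)&(P[:,1]<-.25)&(P[:,0]>.42)&(P[:,0]<.62)]
print("tubetop",len(q),q.mean(0),cv2.minAreaRect((q[:,:2]*1000).astype(np.float32)))
q=P[(P[:,2]>.02)&(P[:,2]<.14)&(P[:,1]<-.25)&(P[:,0]>.42)&(P[:,0]<.62)]
print("tubeside",len(q),cv2.minAreaRect((q[:,:2]*1000).astype(np.float32)))
q=P[(P[:,2]>.163)&(P[:,2]<.18)&(P[:,1]>.2)]
print("shelf",len(q),cv2.minAreaRect((q[:,:2]*1000).astype(np.float32)))
for X,l in [(.165,"shelf_edge"),(.025,"stop_face"),(.16,"red_end")]:
    u=tip_of(c,l)[0]["location"]; 
    r=c["R"].T@np.linalg.inv(c["K"])@np.array([*u,1]); o=-c["R"].T@c["t"]
    print(l,(o+r*(X-o[2])/r[2]).round(4))
E
```

```text
tubetop 116 [ 0.52692185 -0.32555451  0.15854957] ((528.5289306640625, -328.3471984863281), (49.846866607666016, 52.05330276489258), 1.5999482870101929)
shelf 5796 ((363.145751953125, 458.1014099121094), (425.39208984375, 664.3408203125), 84.21076965332031)
shelf_edge [0.4976 0.2567 0.165 ]
stop_face [0.489  0.4315 0.025 ]
red_end [ 0.5231 -0.3298  0.16  ]
tubetop 378 [ 0.52588769 -0.32724612  0.15740096] ((527.1644287109375, -326.3791809082031), (53.532066345214844, 52.0660400390625), 1.3984562158584595)
tubeside 1510 ((525.9156494140625, -326.41595458984375), (54.60902404785156, 52.448482513427734), 2.3132221698760986)
shelf 5264 ((912.5120239257812, 891.8642578125), (1323.9500732421875, 1929.9241943359375), 88.27801513671875)
shelf_edge [0.4928 0.2361 0.165 ]
stop_face [0.492  0.4241 0.025 ]
red_end [ 0.5268 -0.3312  0.16  ]
```

The top image shows the tube at about (435,410) with its red end up, the riser at (205,425) to its left (+y), and a clear way between them.

```bash
cat >> h.py <<'E'
def rows(T,tilt0=None):
    """T: list of (closure,[x,y,z] of TCP,tilt,yaw). tilt>0: fingers lean to point +y(ahead). prints rows"""
    s=observe(); p0=s["position"]; R0=Ro.from_euler("xyz",s["orientation"],degrees=True)
    out=[]
    for g,p,t,yaw in T:
        R=Rt(t,yaw); d=R0.inv().apply(np.array(p)-p0)/.03
        w=np.degrees((R0.inv()*R).as_rotvec())/8
        out.append([g]+[round(float(v),2) for v in (*d,*w)])
    print("["+",".join(str(o).replace(" ","") for o in out)+"]")
def Rt(t,yaw): # tool x = ahead at tilt 0; tilt about jaw axis (tool y)
    return Ro.from_euler("xyz",[180,0,yaw],degrees=True)*Ro.from_euler("y",t,degrees=True)
def lin(a,b,n): # interpolate (g,p,t,yaw)
    return [(b[0],np.array(a[1])+(np.array(b[1])-a[1])*k/n,a[2]+(b[2]-a[2])*k/n,a[3]+(b[3]-a[3])*k/n) for k in range(1,n+1)]
E
python3 - <<'E'
from h import *
print("tilt20 z dir",Rt(20,90).apply([0,0,1]))
for n in ["top","side"]:
    c=capture(n); P=pts(c)
    q=P[(P[:,2]>.167)&(P[:,2]<.178)&(P[:,1]>.2)&(P[:,1]<.6)&(P[:,0]>.25)&(P[:,0]<.75)]
    print(n,len(q),cv2.minAreaRect((q[:,:2]*1000).astype(np.float32)))
    # front edge per x bin
    e=[]
    for x in np.arange(.36,.66,.01):
        b=q[abs(q[:,0]-x)<.006]
        if len(b)>3: e.append((x,np.percentile(b[:,1],4)))
    e=np.array(e); f=np.polyfit(e[:,0],e[:,1],1); print("front slope deg",np.degrees(np.arctan(f[0])),"y at .495",np.polyval(f,.495), np.percentile(q[:,0],[1,99]))
    h=np.hypot
E
python3 - <<'E'
from h import *
s=observe(); a=(-1,s["position"],0,154.5)
m=(-1,[.35,.5,.36],0,135); b=(-1,[.5,.2,.36],0,105)
T=lin(a,(-1,[.29,.56,.36],0,150),3)+lin((-1,[.29,.56,.36],0,150),b,9)
rows(T)
E
```

```text
tilt20 z dir [ 1.94289029e-16  3.42020143e-01 -9.39692621e-01]
top 4240 ((470.1524658203125, 429.9365234375), (406.35552978515625, 354.71343994140625), 2.415365219116211)
front slope deg 1.8574709023441087 y at .495 0.2581931917588019 [0.31837867 0.67310559]
side 3271 ((465.31591796875, 430.25726318359375), (414.544677734375, 356.30517578125), 2.4911611080169678)
front slope deg 2.03712235154993 y at .495 0.2572836825033008 [0.31413507 0.67134055]
[[-1,-0.22,-0.22,-1.72,-0.0,-0.0,0.18],[-1,-0.45,-0.44,-3.43,-0.0,-0.0,0.37],[-1,-0.67,-0.66,-5.15,-0.0,-0.0,0.56],[-1,-1.95,-1.52,-5.15,-0.0,-0.0,1.18],[-1,-3.23,-2.39,-5.15,-0.0,-0.0,1.81],[-1,-4.5,-3.26,-5.15,-0.0,-0.0,2.43],[-1,-5.78,-4.13,-5.15,-0.0,-0.0,3.06],[-1,-7.06,-5.0,-5.15,-0.0,-0.0,3.68],[-1,-8.33,-5.86,-5.15,-0.0,-0.0,4.31],[-1,-9.61,-6.73,-5.15,-0.0,-0.0,4.93],[-1,-10.89,-7.6,-5.15,-0.0,-0.0,5.56],[-1,-12.16,-8.47,-5.15,-0.0,-0.0,6.18]]
```

Request:
send_rows([
  [-1,-0.22,-0.22,-1.7,0,0,0.2],
  [-1,-0.45,-0.44,-3.4,0,0,0.4],
  [-1,-0.67,-0.66,-5.15,0,0,0.6],
  [-1,-1.95,-1.5,-5.15,0,0,1.2],
  [-1,-3.2,-2.4,-5.15,0,0,1.8],
  [-1,-4.5,-3.25,-5.15,0,0,2.4],
  [-1,-5.8,-4.1,-5.15,0,0,3.05],
  [-1,-7.05,-5.0,-5.15,0,0,3.7],
  [-1,-8.35,-5.85,-5.15,0,0,4.3],
  [-1,-9.6,-6.7,-5.15,0,0,4.9],
  [-1,-10.9,-7.6,-5.15,0,0,5.55],
  [-1,-12.15,-8.5,-5.15,0,0,6.2],
])

```text
clock: 3.0
position: [0.4999, 0.1975, 0.3603]
orientation: [180.0, -0.0, 104.7]
wrist_force: [0.8, -0.3, -0.1]
grip_width: 0.094
```

```bash
python3 - <<'E'
from h import *
s=observe(); print(s["position"],s["orientation"],s["joint_positions"])
a=(-1,s["position"],0,s["orientation"][2])
rows(lin(a,(-1,[.527,-.327,.28],0,92),12))
E
```

```text
[0.49990427 0.19751367 0.36029989] [ 1.79955100e+02 -1.81001387e-02  1.04650273e+02] [-39.14271471  19.28832325  20.762473    91.87767997  -7.16901253
  70.09999378  -2.35743412]
[[-1,-1.43,-0.3,0.22,0.01,-0.0,0.13],[-1,-2.86,-0.59,0.44,0.01,-0.0,0.26],[-1,-4.29,-0.89,0.67,0.01,-0.0,0.4],[-1,-5.71,-1.18,0.89,0.01,-0.0,0.53],[-1,-7.14,-1.48,1.11,0.01,-0.0,0.66],[-1,-8.57,-1.78,1.33,0.01,-0.0,0.79],[-1,-10.0,-2.07,1.56,0.01,-0.0,0.92],[-1,-11.43,-2.37,1.78,0.01,-0.0,1.05],[-1,-12.86,-2.66,2.0,0.01,-0.0,1.19],[-1,-14.29,-2.96,2.22,0.01,-0.0,1.32],[-1,-15.72,-3.25,2.45,0.01,-0.0,1.45],[-1,-17.14,-3.55,2.67,0.01,-0.0,1.58]]
```

Request:
send_rows([
  [-1,-1.4,-0.3,0.2,0,0,0.13],
  [-1,-2.85,-0.6,0.45,0,0,0.26],
  [-1,-4.3,-0.9,0.65,0,0,0.4],
  [-1,-5.7,-1.2,0.9,0,0,0.53],
  [-1,-7.15,-1.5,1.1,0,0,0.66],
  [-1,-8.6,-1.8,1.3,0,0,0.8],
  [-1,-10.0,-2.1,1.55,0,0,0.92],
  [-1,-11.4,-2.4,1.8,0,0,1.05],
  [-1,-12.9,-2.65,2.0,0,0,1.2],
  [-1,-14.3,-2.95,2.2,0,0,1.32],
  [-1,-15.7,-3.25,2.45,0,0,1.45],
  [-1,-17.15,-3.55,2.65,0,0,1.6],
])

```text
clock: 4.2
position: [0.527, -0.3285, 0.2802]
orientation: [180.0, -0.1, 91.8]
wrist_force: [0.5, 0.1, 0.1]
grip_width: 0.0939
```

```bash
python3 - <<'E'
from h import *
s=observe(); print(s["position"],s["orientation"],s["joint_positions"])
c=capture("wrist"); P=pts(c)
q=P[(P[:,2]>.14)&(P[:,2]<.175)&(abs(P[:,0]-.527)<.06)&(abs(P[:,1]+.327)<.06)]
print(len(q),q.mean(0) if len(q) else 0,cv2.minAreaRect((q[:,:2]*1000).astype(np.float32)) if len(q) else 0)
print("wristcam",-c["R"].T@c["t"], [t["rect"] for t in trace(c,"tube")])
cv2.imwrite("pics/w1.png",c["frame"])
# tilt test
p=s["position"]; a=(-1,p,0,92)
rows(lin(a,(-1,[.527,-.327,.20],25,92),5)[4:]+lin((-1,[.527,-.327,.20],25,92),(-1,[.527,-.335,.118],25,92),4)[3:])
E
```

```text
[ 0.52704847 -0.3284812   0.28020848] [ 1.79951122e+02 -5.94641948e-02  9.18387013e+01] [ 12.33860071  31.95485813  28.61342375  86.72717454 -16.26295609
  65.46312419  45.92190265]
897 [ 0.52812067 -0.32837553  0.15476848] ((527.843505859375, -327.0686950683594), (49.98285675048828, 50.52902603149414), 1.2032090425491333)
wristcam [ 0.52441063 -0.25087768  0.45832735] [[297.2, 151.7, 347.1, 212.2]]
[[-1,0.26,0.1,2.65,0.0,3.16,-0.09],[-1,0.01,0.1,5.39,0.0,3.16,-0.09]]
```

View pics/w1.png

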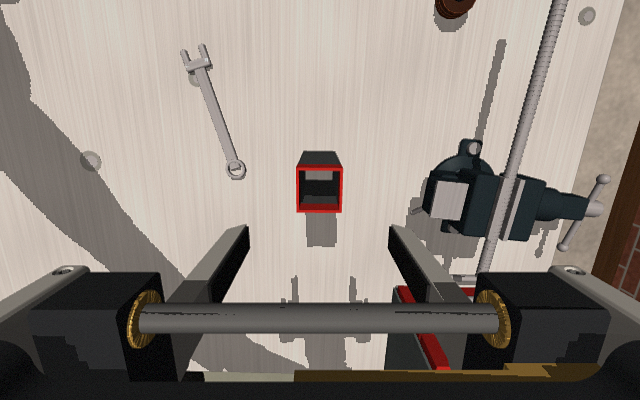

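Wrist view: red end at pixel (320,188), square between the open fingers and clear of the vise. I'll go down with a 25° tilt.

```bash
cat >> h.py <<'E'
def tcp(g,t,yaw): return np.array(g)+.019*Rt(t,yaw).apply([0,0,1])
def arc(g,pivot,yaw,rel0,ths,tilts):
    """grasp point turning about edge pivot (x,y); rel0=(along,up) at th=0; th deg tipping ahead"""
    h=np.array([np.cos(np.radians(yaw)),np.sin(np.radians(yaw)),0]); T=[]
    for th,t in zip(ths,tilts):
        a=np.radians(th); al=rel0[0]*np.cos(a)+rel0[1]*np.sin(a); up=-rel0[0]*np.sin(a)+rel0[1]*np.cos(a)
        T.append((g,tcp(np.array([*pivot,0])+h*al+[0,0,up],t,yaw),t,yaw))
    return T
E
python3 - <<'E'
from h import *
s=observe(); a=(-1,s["position"],0,91.8)
m=(-1,tcp([.528,-.327,.22],25,91.5),25,91.5); e=(-1,tcp([.528,-.327,.138],25,91.5),25,91.5)
rows(lin(a,m,5)+lin(m,e,5))
E
```

```text
[[-1,0.11,0.03,0.51,-0.01,0.66,-0.05],[-1,0.21,0.05,1.02,-0.01,1.28,-0.05],[-1,0.32,0.08,1.53,-0.01,1.91,-0.04],[-1,0.42,0.11,2.05,-0.01,2.53,-0.03],[-1,0.53,0.14,2.56,-0.01,3.16,-0.03],[-1,0.53,0.14,3.1,-0.01,3.16,-0.03],[-1,0.53,0.14,3.65,-0.01,3.16,-0.03],[-1,0.53,0.14,4.2,-0.01,3.16,-0.03],[-1,0.54,0.14,4.74,-0.01,3.16,-0.03],[-1,0.54,0.14,5.29,-0.01,3.16,-0.03]]
```

```bash
python3 - <<'E'
from h import *
s=observe(); print(s["position"],s["orientation"],tcp([.528,-.327,.138],25,91.5))
E
```

```text
[ 0.52422923 -0.33456267  0.27959867] [-179.88166358    0.24541721   91.32235213] [ 0.52778981 -0.318973    0.12078015]
```

```bash
python3 - <<'E'
from h import *
for k in range(4):
    s=observe(); print(s["clock"],s["position"],s["orientation"],s["joint_velocities"].round(2)); capture("wrist")
E
```

```text
4.3 [ 0.52422923 -0.33456267  0.27959867] [-179.88166358    0.24541721   91.32235213] [-3.87 -2.35 -2.97  2.26 -1.26  1.49 -2.01]
4.35 [ 0.52539875 -0.33069212  0.27983102] [-1.79936540e+02  5.39876782e-02  9.15272375e+01] [-3.4  -1.71 -2.65  1.43 -1.05  0.63 -0.43]
4.4 [ 0.52639977 -0.32805736  0.28005647] [-1.79989087e+02 -4.93391193e-02  9.17188356e+01] [-2.42 -1.16 -1.64  0.81 -0.31  0.21 -0.09]
4.45 [ 0.52711482 -0.32647261  0.28028719] [ 1.79971212e+02 -9.26856134e-02  9.18599198e+01] [-1.59 -0.84 -0.67  0.49 -0.08 -0.07  0.01]
```

```bash
python3 - <<'E'
from h import *
s=observe(); a=(-1,s["position"],0,91.8); print(s["clock"])
m=(-1,tcp([.528,-.327,.22],25,91.5),25,91.5); e=(-1,tcp([.528,-.327,.138],25,91.5),25,91.5)
rows(lin(a,m,5)+lin(m,e,5))
E
```

```text
4.5
[[-1,0.04,0.0,0.52,0.01,0.61,0.03],[-1,0.09,0.01,1.04,0.0,1.24,0.03],[-1,0.13,0.01,1.56,0.0,1.86,0.04],[-1,0.17,0.01,2.07,-0.0,2.49,0.05],[-1,0.22,0.01,2.59,-0.01,3.11,0.06],[-1,0.22,0.01,3.14,-0.01,3.11,0.06],[-1,0.22,0.01,3.69,-0.01,3.11,0.06],[-1,0.22,0.01,4.23,-0.01,3.11,0.06],[-1,0.21,0.01,4.78,-0.01,3.11,0.06],[-1,0.21,0.01,5.33,-0.01,3.11,0.06]]
```

Request:
send_rows([
  [-1,0.04,0,0.5,0,0.6,0.03],
  [-1,0.09,0,1.05,0,1.25,0.03],
  [-1,0.13,0,1.55,0,1.85,0.04],
  [-1,0.17,0,2.1,0,2.5,0.05],
  [-1,0.22,0,2.6,0,3.1,0.06],
  [-1,0.22,0,3.15,0,3.1,0.06],
  [-1,0.22,0,3.7,0,3.1,0.06],
  [-1,0.22,0,4.25,0,3.1,0.06],
  [-1,0.21,0,4.8,0,3.1,0.06],
  [-1,0.21,0,5.3,0,3.1,0.06],
  [-1,0.21,0,5.3,0,3.1,0.06],
  [-1,0.21,0,5.3,0,3.1,0.06],
])

```text
clock: 5.7
position: [0.5276, -0.3188, 0.1215]
orientation: [-179.9, -24.9, 91.5]
wrist_force: [0.0, -0.7, -0.4]
grip_width: 0.0938
```

Request:
send_rows([
  [0.2,0,0,0,0,0,0],
  [0.6,0,0,0,0,0,0],
  [1,0,0,0,0,0,0],
  [1,0,0,0,0,0,0],
  [1,0,0,0,0,0,0],
  [1,0,0,0,0,0,0],
], newtons=20)

```text
clock: 6.3
position: [0.5275, -0.3189, 0.1216]
orientation: [-179.9, -24.9, 91.5]
wrist_force: [-0.1, 0.3, 0.3]
grip_width: 0.0499
```

```bash
python3 - <<'E'
from h import *
s=observe(); print(s["clock"],s["position"],s["orientation"],s["wrist_force"],s["grip_width"])
y=91.5; h=np.array([np.cos(np.radians(y)),np.sin(np.radians(y))])
piv=np.array([.528,-.327])+.025*h
ths=np.arange(1,25)*90/24; T=arc(1,piv,y,(-.025,.138),ths,25-50*ths/90)
rows(T[:12])
E
```

```text
6.3 [ 0.52753291 -0.31889735  0.12161949] [-179.93958246  -24.90051662   91.47498035] [-0.06073577  0.31521316  0.26628089] 0.04987473470897318
[[1,0.26,0.01,0.11,-0.01,-0.25,-0.0],[1,0.52,0.01,0.22,-0.01,-0.51,-0.0],[1,0.78,0.01,0.34,-0.01,-0.77,-0.0],[1,1.02,0.01,0.48,-0.01,-1.03,-0.0],[1,1.26,0.01,0.63,-0.01,-1.29,-0.0],[1,1.49,0.01,0.81,-0.01,-1.55,-0.0],[1,1.71,0.01,0.99,-0.01,-1.81,-0.0],[1,1.91,0.01,1.19,-0.01,-2.07,-0.0],[1,2.1,0.01,1.41,-0.01,-2.33,-0.0],[1,2.27,0.01,1.64,-0.01,-2.59,-0.0],[1,2.43,0.01,1.88,-0.01,-2.85,-0.0],[1,2.57,0.01,2.13,-0.01,-3.11,-0.0]]
```

Request:
send_rows([
  [1,0.26,0,0.11,0,-0.25,0],
  [1,0.52,0,0.22,0,-0.5,0],
  [1,0.78,0,0.34,0,-0.77,0],
  [1,1.02,0,0.48,0,-1.03,0],
  [1,1.26,0,0.63,0,-1.3,0],
  [1,1.49,0,0.8,0,-1.55,0],
  [1,1.7,0,1.0,0,-1.8,0],
  [1,1.9,0,1.2,0,-2.07,0],
  [1,2.1,0,1.4,0,-2.33,0],
  [1,2.27,0,1.64,0,-2.6,0],
  [1,2.43,0,1.88,0,-2.85,0],
  [1,2.57,0,2.13,0,-3.1,0],
])

```text
clock: 7.5
position: [0.5251, -0.2213, 0.0968]
orientation: [-180.0, -0.1, 91.5]
wrist_force: [-1.0, 2.4, 4.5]
grip_width: 0.05
```

```bash
python3 - <<'E'
from h import *
s=observe(); print(s["clock"],s["position"],s["orientation"],s["wrist_force"],s["grip_width"],s["joint_positions"].round(1))
c=capture("side"); cv2.imwrite("pics/s2.png",cv2.resize(c["frame"][200:400,300:620],(640,400)))
E
```

```text
7.5 [ 0.52510626 -0.22128581  0.09682362] [-1.79989049e+02 -7.73191600e-02  9.15006709e+01] [-1.04249022  2.41119852  4.52647828] 0.050022899798121266 [  3.4  40.4  26.6 106.2 -27.1  39.8  47.2]
```

View pics/s2.png

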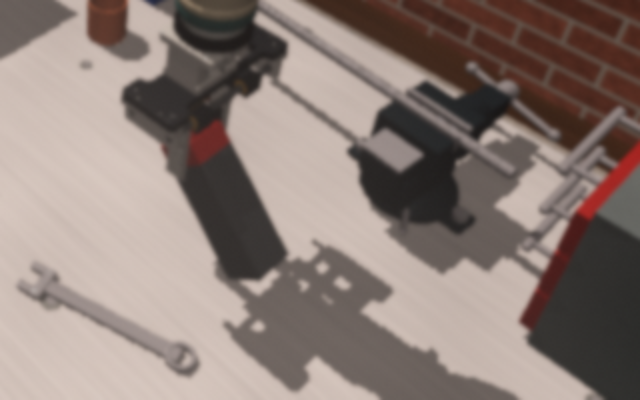

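The tube is tilted about 45° towards the riser, its lower edge still on the bench at about (255,270). I'll carry on down.

```bash
python3 - <<'E'
from h import *
y=91.5; h=np.array([np.cos(np.radians(y)),np.sin(np.radians(y))])
piv=np.array([.528,-.327])+.025*h
ths=45+np.arange(1,12)*45/11; T=arc(1,piv,y,(-.025,.138),ths,-8*(ths-45)/45)
rows(T)
E
```

```text
[[1,0.11,0.01,0.17,-0.02,-0.11,0.03],[1,0.36,0.01,0.39,-0.02,-0.2,0.03],[1,0.58,0.01,0.63,-0.02,-0.29,0.03],[1,0.79,0.01,0.88,-0.02,-0.39,0.03],[1,0.98,0.02,1.15,-0.01,-0.48,0.03],[1,1.16,0.02,1.43,-0.01,-0.57,0.03],[1,1.31,0.02,1.72,-0.01,-0.66,0.03],[1,1.44,0.02,2.02,-0.01,-0.75,0.03],[1,1.55,0.02,2.34,-0.01,-0.84,0.03],[1,1.63,0.02,2.66,-0.01,-0.93,0.03],[1,1.69,0.02,2.98,-0.01,-1.02,0.03]]
```

Request:
send_rows([
  [1,0.11,0,0.17,0,-0.1,0],
  [1,0.36,0,0.39,0,-0.2,0],
  [1,0.58,0,0.63,0,-0.3,0],
  [1,0.79,0,0.88,0,-0.4,0],
  [1,0.98,0,1.15,0,-0.5,0],
  [1,1.16,0,1.43,0,-0.57,0],
  [1,1.3,0,1.72,0,-0.66,0],
  [1,1.44,0,2.02,0,-0.75,0],
  [1,1.55,0,2.34,0,-0.84,0],
  [1,1.63,0,2.66,0,-0.93,0],
  [1,1.69,0,2.95,0,-1.0,0],
  [1,1.69,0,2.95,0,-1.0,0],
])

```text
clock: 8.75
position: [0.5226, -0.166, 0.0057]
orientation: [-179.8, 7.8, 91.8]
wrist_force: [0.4, 0.4, -6.2]
grip_width: 0.0499
```

Request:
send_rows([
  [1,0,0,0,0,0,0],
  [1,0,0,0,0,0,0],
])

```text
clock: 8.95
position: [0.5224, -0.1669, 0.0056]
orientation: [-179.7, 7.8, 91.8]
wrist_force: [0.1, -0.4, -4.9]
grip_width: 0.0498
```

```bash
python3 - <<'E'
from h import *
s=observe(); print(s["clock"],s["position"],s["orientation"],s["wrist_force"],s["grip_width"],s["joint_positions"].round(1))
for n in ["side","top"]:
    c=capture(n); P=pts(c)
    q=P[(P[:,2]>.035)&(P[:,2]<.065)&(abs(P[:,0]-.527)<.035)&(P[:,1]<-.16)&(P[:,1]>-.4)]
    b=q[q[:,1]<-.25]; f=q[(q[:,1]<-.2)&(q[:,1]>-.25)]
    print(n,len(q),"y range",np.percentile(q[:,1],[1,99]),"z back/front",b[:,2].mean(),f[:,2].mean() if len(f) else 0, cv2.minAreaRect((q[q[:,1]<-.21][:,:2]*1000).astype(np.float32)))
cv2.imwrite("pics/t3.png",c["frame"])
E
```

```text
8.95 [ 0.52236654 -0.16686794  0.00563491] [-179.73570026    7.83425371   91.77683489] [ 0.13030329 -0.42988513 -4.89056249] 0.049755731671521586 [ -7.   48.   25.8 114.1 -30.8  22.3  41.2]
side 1594 y range [-0.30586491 -0.16233964] z back/front 0.050742149274033845 0.05307437021436699 ((525.5752563476562, -258.414794921875), (55.520362854003906, 97.70379638671875), 1.188015341758728)
top 515 y range [-0.3076341 -0.2089076] z back/front 0.05112662732942836 0.05352287646260205 ((526.294189453125, -260.907470703125), (49.887733459472656, 99.79988861083984), 0.8710207939147949)
```

```bash
python3 - <<'E'
from h import *
s=observe(); p=s["position"]
a=(-1,p,-7.8,91.8); u=(-1,p+[0,0,.09],-4,91.5); m=(-1,tcp([.5265,-.285,.12],25,91.2),25,91.2); e=(-1,tcp([.5265,-.285,.0265],25,91.2),25,91.2)
rows([a]*4+lin(a,u,3)+lin(u,m,5))
print(e[1])
E
```

```text
[[-1,0.0,0.0,0.0,-0.03,0.0,-0.0],[-1,0.0,0.0,0.0,-0.03,0.0,-0.0],[-1,0.0,0.0,0.0,-0.03,0.0,-0.0],[-1,0.0,0.0,0.0,-0.03,0.0,-0.0],[-1,-0.14,-0.0,-0.99,-0.03,0.16,0.01],[-1,-0.27,-0.01,-1.98,-0.03,0.32,0.02],[-1,-0.41,-0.01,-2.97,-0.03,0.48,0.03],[-1,-1.14,-0.01,-2.92,-0.03,1.2,0.04],[-1,-1.88,-0.01,-2.87,-0.03,1.93,0.05],[-1,-2.61,-0.0,-2.81,-0.03,2.65,0.05],[-1,-3.35,0.0,-2.76,-0.04,3.38,0.06],[-1,-4.08,0.01,-2.71,-0.04,4.1,0.06]]
[ 0.52633184 -0.27697201  0.00928015]
```

Request:
send_rows([
  [0,0,0,0,0,0,0],
  [-1,0,0,0,0,0,0],
  [-1,0,0,0,0,0,0],
  [-1,0,0,0,0,0,0],
  [-1,-0.14,0,-1.0,0,0.16,0],
  [-1,-0.27,0,-2.0,0,0.3,0],
  [-1,-0.4,0,-2.95,0,0.5,0],
  [-1,-1.15,0,-2.9,0,1.2,0.05],
  [-1,-1.9,0,-2.85,0,1.9,0.05],
  [-1,-2.6,0,-2.8,0,2.65,0.05],
  [-1,-3.35,0,-2.75,0,3.4,0.05],
  [-1,-4.1,0,-2.7,0,4.1,0.05],
])

```text
clock: 10.25
position: [0.5263, -0.2797, 0.1038]
orientation: [-179.8, -25.1, 91.2]
wrist_force: [0.9, -0.8, 0.2]
grip_width: 0.0939
```

Request:
send_rows([
  [-1,0,0,0,0,0,0],
  [-1,0,0,0,0,0,0],
  [-1,0,0,0,0,0,0],
])

```text
clock: 10.55
position: [0.5266, -0.2782, 0.104]
orientation: [-179.8, -25.1, 91.3]
wrist_force: [0.5, 0.4, -0.3]
grip_width: 0.0941
```

```bash
python3 - <<'E'
from h import *
s=observe(); print(s["clock"],s["position"],s["orientation"],s["grip_width"])
c=capture("side"); P=pts(c)
q=P[(P[:,2]>.03)&(P[:,2]<.06)&(abs(P[:,0]-.527)<.04)&(P[:,1]<-.1)&(P[:,1]>-.4)]
print(np.percentile(q[:,1],[1,99]),q[:,2].max(),cv2.minAreaRect((q[:,:2]*1000).astype(np.float32)))
e=(-1,tcp([.5265,-.285,.0265],25,91.2),25,91.2)
rows(lin((-1,s["position"],25,91.2),e,4))
E
```

```text
10.55 [ 0.52661567 -0.2782028   0.10403042] [-179.81506925  -25.13843629   91.28345836] 0.09407976342651568
[-0.30455784 -0.14638857] 0.05615003595163714 ((522.7805786132812, -224.293701171875), (54.74864959716797, 162.5576171875), 1.442111611366272)
[[-1,-0.35,-0.01,0.72,-0.03,-0.02,0.02],[-1,-0.68,-0.01,1.44,-0.03,-0.02,0.02],[-1,-1.0,-0.01,2.15,-0.03,-0.02,0.02],[-1,-1.33,-0.01,2.87,-0.03,-0.02,0.02]]
```

Request:
send_rows([
  [-1,-0.35,0,0.7,0,0,0],
  [-1,-0.7,0,1.45,0,0,0],
  [-1,-1.0,0,2.15,0,0,0],
  [-1,-1.33,0,2.85,0,0,0],
  [-1,-1.33,0,2.85,0,0,0],
  [0,-1.33,0,2.85,0,0,0],
  [1,-1.33,0,2.85,0,0,0],
  [1,-1.33,0,2.85,0,0,0],
  [1,-1.33,0,2.85,0,0,0],
  [1,-1.33,0,2.85,0,0,0],
], newtons=20)

```text
clock: 11.6
position: [0.527, -0.2776, 0.0105]
orientation: [-179.9, -25.1, 91.4]
wrist_force: [0.6, -0.0, 0.2]
grip_width: 0.0579
```

```bash
python3 - <<'E'
from h import *
s=observe(); print(s["clock"],s["position"],s["orientation"],s["wrist_force"],s["grip_width"])
y=91.3; p=s["position"]; R=Ro.from_euler("xyz",s["orientation"],degrees=True)
g=p-.019*R.apply([0,0,1]); print("grasp",g)
h=np.array([np.cos(np.radians(y)),np.sin(np.radians(y))])
L=-.145-g[1]; piv=g[:2]+L*h   # leading lower edge at the red end
ths=np.arange(1,13)*45/12; T=arc(1,piv,y,(-L,g[2]),ths,25-25*ths/90)
rows(T)
E
```

```text
11.6 [ 0.52697119 -0.27756235  0.01049893] [-179.88409223  -25.11001682   91.38285112] [ 0.60339397 -0.02499237  0.20957525] 0.05787567217098729
grasp [ 0.5272042  -0.28562186  0.0277033 ]
[[1,0.18,0.0,-0.25,-0.02,-0.14,0.01],[1,0.38,0.0,-0.48,-0.02,-0.27,0.01],[1,0.59,0.0,-0.7,-0.02,-0.4,0.01],[1,0.82,0.0,-0.9,-0.02,-0.53,0.01],[1,1.05,0.0,-1.09,-0.02,-0.66,0.01],[1,1.3,0.0,-1.26,-0.02,-0.79,0.01],[1,1.57,-0.0,-1.42,-0.02,-0.93,0.01],[1,1.84,-0.0,-1.55,-0.02,-1.06,0.01],[1,2.11,0.0,-1.67,-0.02,-1.19,0.01],[1,2.4,0.0,-1.77,-0.02,-1.32,0.01],[1,2.69,0.0,-1.85,-0.02,-1.45,0.01],[1,2.99,0.0,-1.91,-0.02,-1.58,0.01]]
```

Request:
send_rows([
  [1,0,0,0,0,0,0],
  [1,0,0,0,0,0,0],
  [1,0,0,0,0,0,0],
])

```text
clock: 11.9
position: [0.5265, -0.2778, 0.0106]
orientation: [-179.8, -25.1, 91.4]
wrist_force: [-2.0, -0.4, 1.0]
grip_width: 0.0498
```

Request:
send_rows([
  [1,0.18,0,-0.25,0,-0.14,0],
  [1,0.38,0,-0.48,0,-0.27,0],
  [1,0.59,0,-0.7,0,-0.4,0],
  [1,0.82,0,-0.9,0,-0.53,0],
  [1,1.05,0,-1.09,0,-0.66,0],
  [1,1.3,0,-1.26,0,-0.8,0],
  [1,1.57,0,-1.42,0,-0.93,0],
  [1,1.84,0,-1.55,0,-1.06,0],
  [1,2.11,0,-1.67,0,-1.2,0],
  [1,2.4,0,-1.77,0,-1.32,0],
  [1,2.69,0,-1.85,0,-1.45,0],
  [1,2.99,0,-1.91,0,-1.58,0],
])

```text
clock: 13.1
position: [0.5252, -0.2201, 0.101]
orientation: [-179.9, -12.4, 91.4]
wrist_force: [0.2, -0.6, -7.6]
grip_width: 0.0499
```

```bash
python3 - <<'E'
from h import *
s=observe(); print(s["clock"],s["position"],s["orientation"],s["wrist_force"],s["grip_width"],s["joint_positions"].round(1))
c=capture("side"); cv2.imwrite("pics/s4.png",cv2.resize(c["frame"][180:380,280:600],(640,400)))
y=91.3; h=np.array([np.cos(np.radians(y)),np.sin(np.radians(y))])
g=np.array([.5272,-.2856,.0277]); L=-.145-g[1]; piv=g[:2]+L*h
ths=45+np.arange(1,13)*45/12; T=arc(1,piv,y,(-L,g[2]),ths,25-25*ths/90)
rows(T)
E
```

```text
13.1 [ 0.52519432 -0.2201473   0.10100414] [-179.85372138  -12.40458759   91.40365892] [ 0.15658734 -0.55620447 -7.59167596] 0.04991857382124809 [ 14.2  42.3  21.1 100.2 -31.9  51.4  55.1]
[[1,0.16,-0.0,-0.08,-0.02,-0.13,0.03],[1,0.45,-0.0,-0.17,-0.02,-0.26,0.03],[1,0.74,-0.0,-0.23,-0.02,-0.39,0.03],[1,1.04,-0.0,-0.28,-0.02,-0.52,0.03],[1,1.34,-0.0,-0.3,-0.02,-0.65,0.03],[1,1.64,0.0,-0.31,-0.02,-0.78,0.03],[1,1.94,0.0,-0.29,-0.02,-0.92,0.03],[1,2.24,0.0,-0.26,-0.02,-1.05,0.03],[1,2.54,0.01,-0.2,-0.02,-1.18,0.03],[1,2.83,0.01,-0.13,-0.02,-1.31,0.03],[1,3.11,0.01,-0.03,-0.02,-1.44,0.03],[1,3.39,0.01,0.08,-0.02,-1.57,0.03]]
```

View pics/s4.png

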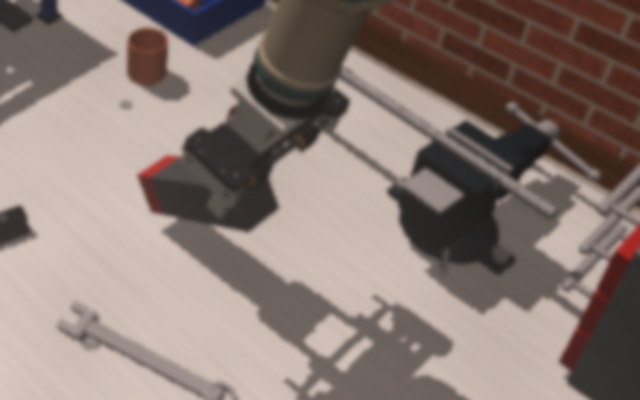

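```bash
python3 - <<'E'
from h import *
for n in ["side","top"]:
    c=capture(n); P=pts(c)
    q=P[(P[:,2]>.004)&(P[:,2]<.13)&(abs(P[:,0]-.525)<.04)&(P[:,1]<-.0)&(P[:,1]>-.36)]
    for y in np.arange(-.32,-.05,.02):
        b=q[abs(q[:,1]-y)<.008]
        if len(b)>3: print(n,round(y,2),len(b),np.percentile(b[:,2],[2,98]).round(3),np.percentile(b[:,0],[2,98]).round(3))
E
```

```text
side -0.32 12 [0.004 0.006] [0.494 0.555]
side -0.3 13 [0.004 0.005] [0.486 0.562]
side -0.28 7 [0.004 0.006] [0.504 0.55 ]
side -0.26 78 [0.004 0.116] [0.502 0.553]
side -0.24 213 [0.005 0.129] [0.495 0.551]
side -0.22 138 [0.006 0.129] [0.488 0.55 ]
side -0.2 97 [0.004 0.124] [0.498 0.516]
side -0.18 129 [0.005 0.119] [0.498 0.522]
side -0.16 143 [0.004 0.108] [0.497 0.521]
side -0.14 146 [0.027 0.096] [0.497 0.53 ]
side -0.12 142 [0.027 0.084] [0.497 0.543]
side -0.1 69 [0.005 0.073] [0.491 0.547]
side -0.08 7 [0.004 0.006] [0.488 0.515]
side -0.06 4 [0.004 0.005] [0.501 0.536]
top -0.26 17 [0.095 0.105] [0.508 0.549]
top -0.22 39 [0.006 0.13 ] [0.49  0.562]
top -0.2 115 [0.005 0.13 ] [0.496 0.551]
top -0.18 128 [0.006 0.12 ] [0.494 0.554]
top -0.16 114 [0.008 0.109] [0.5   0.549]
top -0.14 114 [0.038 0.097] [0.499 0.549]
top -0.12 113 [0.005 0.084] [0.493 0.548]
top -0.1 70 [0.004 0.072] [0.494 0.555]
top -0.08 16 [0.004 0.008] [0.497 0.558]
top -0.06 18 [0.004 0.01 ] [0.504 0.559]
```

The wrist reads the tube's full weight and the red end hangs about 27 mm clear: the pads hold more torque than I expected. I'll lower it onto the bench at once.

Request:
send_rows([
  [1,-0.06,0,0.28,0,0,0],
  [1,-0.13,0,0.57,0,0,0],
  [1,-0.19,0,0.85,0,0,0],
  [1,-0.19,0,0.85,0,0,0],
])

```text
clock: 13.65
position: [0.5254, -0.2226, 0.0739]
orientation: [-179.9, -12.3, 91.4]
wrist_force: [-0.2, -1.6, -6.4]
grip_width: 0.0502
```

```bash
cat > t.py <<'E'
from h import *
def tube(y0,y1,xc=.525,show=True):
    """fit tube's top line in y-z from top+side"""
    A=[]
    for n in ["side","top"]:
        c=capture(n); P=pts(c)
        q=P[(P[:,2]>.004)&(P[:,2]<.2)&(abs(P[:,0]-xc)<.04)&(P[:,1]<y1)&(P[:,1]>y0)]
        print(n,[(round(float(y),2),int((abs(q[:,1]-y)<.006).sum()),round(float(np.percentile(q[abs(q[:,1]-y)<.006][:,2],97)),3)) for y in np.arange(y0,y1,.015) if (abs(q[:,1]-y)<.006).sum()>5])
s=observe(); print(s["clock"],s["position"],s["orientation"],s["wrist_force"],s["grip_width"],s["joint_positions"].round(1))
E
python3 - <<'E'
from t import *
tube(-.3,-.05)
E
```

```text
13.65 [ 0.52537363 -0.22260421  0.07389005] [-179.89091667  -12.31363178   91.35352782] [-0.2260565  -1.61769425 -6.41353868] 0.05015382490410042 [ 15.   44.4  20.  100.9 -33.2  48.6  56.7]
side [(-0.28, 37, 0.189), (-0.27, 167, 0.198), (-0.25, 155, 0.103), (-0.24, 171, 0.137), (-0.22, 100, 0.106), (-0.21, 54, 0.091), (-0.19, 81, 0.093), (-0.18, 87, 0.089), (-0.16, 98, 0.083), (-0.15, 98, 0.074), (-0.13, 106, 0.067), (-0.12, 106, 0.06), (-0.1, 65, 0.052)]
top [(-0.25, 34, 0.192), (-0.24, 18, 0.193), (-0.22, 230, 0.198), (-0.21, 119, 0.193), (-0.19, 82, 0.1), (-0.18, 81, 0.093), (-0.16, 91, 0.086), (-0.15, 80, 0.076), (-0.13, 79, 0.069), (-0.12, 77, 0.061), (-0.1, 74, 0.054), (-0.09, 12, 0.008), (-0.07, 12, 0.008), (-0.06, 11, 0.009)]
```

```bash
python3 - <<'E'
from t import *
y=91.4; piv=(.5232,-.118)
T=arc(1,piv,y,(-.1406,.0265),[29]*5,[17,22,27,32,37])+arc(1,piv,y,(-.1406,.0265),[32,36,40,44,48,52],[38,38,38,36,33,29])
rows(T)
E
```

```text
13.75 [ 0.5249793  -0.22000937  0.0738091 ] [-179.80802888  -12.51814477   91.43375779] [-0.22592275 -0.14052969 -6.40145555] 0.04983652975413505 [ 15.   44.4  19.9 101.  -33.2  48.7  56.7]
[[1,-0.09,0.02,0.0,-0.03,0.56,0.0],[1,-0.03,0.02,-0.0,-0.03,1.19,0.0],[1,0.02,0.02,-0.02,-0.03,1.81,0.0],[1,0.07,0.02,-0.03,-0.03,2.44,-0.0],[1,0.13,0.02,-0.05,-0.03,3.06,-0.0],[1,0.34,0.02,-0.21,-0.03,3.19,-0.0],[1,0.62,0.02,-0.39,-0.03,3.19,-0.0],[1,0.91,0.02,-0.55,-0.03,3.19,-0.0],[1,1.19,0.02,-0.68,-0.03,2.94,-0.0],[1,1.47,0.02,-0.78,-0.03,2.56,-0.0],[1,1.75,0.02,-0.86,-0.03,2.06,0.0]]
```

Request:
send_rows([
  [1,-0.05,0,0.03,0,0.55,0],
  [1,0,0,0.03,0,1.2,0],
  [1,0.05,0,0.02,0,1.8,0],
  [1,0.1,0,0,0,2.45,0],
  [1,0.15,0,0,0,3.05,0],
  [1,0.15,0,0,0,3.05,0],
  [1,0.15,0,0,0,3.05,0],
], newtons=10)

```text
clock: 14.45
position: [0.5245, -0.2166, 0.074]
orientation: [-179.7, -36.8, 91.3]
wrist_force: [-0.9, -0.3, -4.7]
grip_width: 0.0498
```

```bash
python3 - <<'E'
from t import *
tube(-.3,-.05)
E
```

```text
14.45 [ 0.52450894 -0.21662294  0.07398351] [-179.72391812  -36.78637407   91.26058829] [-0.94983281 -0.28274071 -4.66841283] 0.04977810455199867 [ 31.2  53.9  11.4  87.6 -37.9  71.5  64.3]
side [(-0.3, 14, 0.199), (-0.28, 15, 0.199), (-0.27, 92, 0.192), (-0.25, 44, 0.188), (-0.24, 48, 0.1), (-0.22, 66, 0.102), (-0.21, 65, 0.092), (-0.19, 144, 0.09), (-0.18, 138, 0.083), (-0.16, 132, 0.077), (-0.15, 128, 0.071), (-0.13, 128, 0.064), (-0.12, 111, 0.058), (-0.1, 57, 0.052)]
top [(-0.3, 20, 0.192), (-0.28, 85, 0.2), (-0.27, 104, 0.19), (-0.25, 120, 0.189), (-0.24, 132, 0.127), (-0.22, 131, 0.109), (-0.21, 96, 0.098), (-0.19, 84, 0.091), (-0.18, 87, 0.084), (-0.16, 77, 0.08), (-0.15, 85, 0.071), (-0.13, 77, 0.065), (-0.12, 83, 0.058), (-0.1, 56, 0.053), (-0.09, 10, 0.009), (-0.07, 11, 0.007)]
```

```bash
python3 - <<'E'
from t import *
y=91.3; piv=(.522,-.115)
th=[29,32,35,38,41,44,47,50,50]
rows(arc(1,piv,y,(-.1406,.0265),th,[36.8]*6+[35,33,33]))
E
```

```text
14.55 [ 0.52493503 -0.21505532  0.07500735] [-179.77602578  -36.82339157   91.42284012] [-0.85589898 -0.76321932 -5.01169597] 0.050139451358677437 [ 31.1  53.8  11.3  87.7 -37.9  71.6  64.3]
[[1,0.06,-0.02,-0.0,-0.04,-0.0,0.01],[1,0.3,-0.02,-0.05,-0.04,-0.0,0.01],[1,0.55,-0.02,-0.09,-0.04,-0.0,0.01],[1,0.8,-0.02,-0.12,-0.04,-0.0,0.01],[1,1.05,-0.02,-0.13,-0.04,-0.0,0.01],[1,1.3,-0.02,-0.13,-0.04,-0.0,0.01],[1,1.53,-0.02,-0.12,-0.04,-0.23,0.01],[1,1.75,-0.02,-0.1,-0.04,-0.48,0.01],[1,1.75,-0.02,-0.1,-0.04,-0.48,0.01]]
```

Request:
send_rows([
  [1,0.06,0,0,0,0,0],
  [1,0.3,0,-0.04,0,0,0],
  [1,0.55,0,-0.08,0,0,0],
  [1,0.8,0,-0.1,0,0,0],
  [1,1.05,0,-0.12,0,0,0],
  [1,1.3,0,-0.12,0,0,0],
  [1,1.3,0,-0.12,0,0,0],
], newtons=8)

```text
clock: 15.25
position: [0.5245, -0.1843, 0.1025]
orientation: [-179.8, -36.9, 91.5]
wrist_force: [-0.5, 0.6, -2.1]
grip_width: 0.0498
```

```bash
python3 - <<'E'
from t import *
tube(-.3,-.05)
y=91.3; piv=(.522,-.115)
th=[47,50,54,58,62,66,70,74,78,82,86,90]
rows(arc(1,piv,y,(-.1406,.0265),th,np.interp(th,[44,90],[36.8,-6])))
E
```

```text
15.25 [ 0.52451604 -0.1842559   0.10245661] [-179.83376119  -36.92318134   91.54744652] [-0.48724147  0.57326211 -2.12006941] 0.049845957320629714 [ 28.9  50.4  11.2  90.8 -38.4  71.2  62.8]
side [(-0.28, 28, 0.189), (-0.27, 9, 0.136), (-0.24, 24, 0.102), (-0.22, 18, 0.093), (-0.21, 54, 0.126), (-0.19, 92, 0.129), (-0.18, 75, 0.117), (-0.16, 103, 0.103), (-0.15, 108, 0.091), (-0.13, 114, 0.079), (-0.12, 106, 0.069), (-0.1, 74, 0.057), (-0.09, 30, 0.047), (-0.07, 6, 0.005), (-0.06, 7, 0.007)]
top [(-0.28, 8, 0.199), (-0.27, 18, 0.199), (-0.24, 81, 0.113), (-0.22, 69, 0.177), (-0.21, 148, 0.156), (-0.19, 142, 0.136), (-0.18, 108, 0.116), (-0.16, 89, 0.104), (-0.15, 92, 0.09), (-0.13, 85, 0.079), (-0.12, 77, 0.069), (-0.1, 84, 0.058), (-0.09, 35, 0.046), (-0.07, 7, 0.009), (-0.06, 9, 0.008)]
[[1,0.18,-0.03,0.0,-0.04,-0.36,0.02],[1,0.4,-0.03,0.02,-0.04,-0.71,0.02],[1,0.68,-0.03,0.07,-0.03,-1.18,0.02],[1,0.97,-0.03,0.14,-0.03,-1.64,0.02],[1,1.24,-0.03,0.23,-0.03,-2.11,0.02],[1,1.52,-0.02,0.34,-0.03,-2.57,0.02],[1,1.78,-0.02,0.47,-0.03,-3.04,0.02],[1,2.03,-0.02,0.62,-0.03,-3.5,0.03],[1,2.27,-0.02,0.78,-0.03,-3.97,0.03],[1,2.5,-0.02,0.96,-0.03,-4.43,0.03],[1,2.72,-0.02,1.16,-0.03,-4.9,0.03],[1,2.92,-0.02,1.37,-0.03,-5.36,0.03]]
```

```bash
python3 - <<'E'
from t import *
y=91.4; piv=(.522,-.111)
th=[41.5,45,49,53,57.5,62,66.5,71,75.5,80,84,88]
rows(arc(1,piv,y,(-.1413,.0328),th,36.8-(np.array(th)-39.5)))
E
```

```text
15.35 [ 0.52447053 -0.18513117  0.10192892] [-179.81424494  -36.91189075   91.46934233] [ 1.02142269 -0.89823755 -2.51301248] 0.04989146519592137 [ 29.   50.5  11.2  90.7 -38.4  71.2  62.8]
[[1,0.04,-0.02,0.0,-0.03,-0.26,0.01],[1,0.29,-0.02,0.01,-0.03,-0.7,0.01],[1,0.59,-0.02,0.05,-0.03,-1.2,0.01],[1,0.87,-0.02,0.11,-0.03,-1.7,0.01],[1,1.19,-0.02,0.19,-0.03,-2.26,0.01],[1,1.5,-0.02,0.3,-0.03,-2.83,0.01],[1,1.8,-0.02,0.44,-0.03,-3.39,0.01],[1,2.09,-0.02,0.6,-0.03,-3.95,0.01],[1,2.37,-0.02,0.78,-0.03,-4.51,0.02],[1,2.63,-0.02,0.98,-0.02,-5.08,0.02],[1,2.85,-0.01,1.17,-0.02,-5.58,0.02],[1,3.05,-0.01,1.38,-0.02,-6.08,0.02]]
```

Request:
send_rows([
  [1,0.04,0,0,0,-0.26,0],
  [1,0.29,0,0.01,0,-0.7,0],
  [1,0.59,0,0.05,0,-1.2,0],
  [1,0.87,0,0.11,0,-1.7,0],
  [1,1.19,0,0.19,0,-2.26,0],
  [1,1.5,0,0.3,0,-2.83,0],
  [1,1.8,0,0.44,0,-3.4,0],
  [1,2.09,0,0.6,0,-3.95,0],
  [1,2.37,0,0.78,0,-4.5,0],
  [1,2.37,0,0.78,0,-4.5,0],
], newtons=14)

```text
clock: 16.35
position: [0.5216, -0.1061, 0.1248]
orientation: [-179.6, -1.2, 92.1]
wrist_force: [-0.1, 2.4, -8.1]
grip_width: 0.0497
```

```bash
python3 - <<'E'
from t import *
c=capture("side"); cv2.imwrite("pics/s5.png",cv2.resize(c["frame"][160:360,260:580],(640,400)))
y=91.4; piv=(.522,-.111)
th=[77,80,83,86,89,90,90]
rows(arc(1,piv,y,(-.1413,.0328),th,36.8-(np.array(th)-39.5)))
E
```

```text
16.35 [ 0.52163635 -0.10605506  0.1248079 ] [-179.61954481   -1.22372711   92.10134399] [-0.1086888   2.42200028 -8.13865052] 0.049704235203149205 [ -8.3  35.7  27.  110.3 -25.7  40.7  36.4]
[[1,-0.06,0.01,-0.04,-0.04,-0.23,0.07],[1,0.16,0.01,-0.03,-0.04,-0.61,0.07],[1,0.38,0.01,-0.01,-0.04,-0.98,0.07],[1,0.59,0.01,0.03,-0.04,-1.36,0.07],[1,0.81,0.02,0.07,-0.04,-1.73,0.07],[1,0.88,0.02,0.09,-0.04,-1.86,0.07],[1,0.88,0.02,0.09,-0.04,-1.86,0.07]]
```

View pics/s5.png

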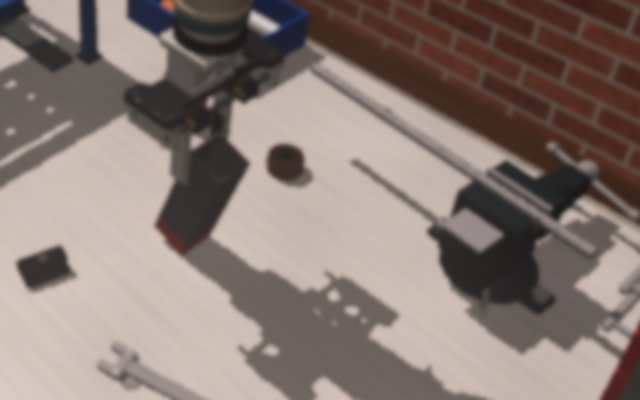

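```bash
python3 - <<'E'
from t import *
c=capture("side"); P=pts(c)
q=P[(abs(P[:,0]-.498)<.008)&(P[:,2]>.008)&(P[:,2]<.17)&(P[:,1]<0.02)&(P[:,1]>-.25)]
for z in np.arange(.01,.17,.015):
    b=q[abs(q[:,2]-z)<.005]
    if len(b)>3: print(round(z,3),len(b),np.percentile(b[:,1],[4,96]).round(3))
r=tip_of(c,"red_end"); print(r[:1])
m=trace(c,"tube"); Q=pts(c,m[0]["mask"]); print(m[0]["p"],np.percentile(Q,[1,50,99],axis=0).round(3))
E
```

```text
16.4 [ 0.5216821  -0.10917717  0.12497472] [-179.65728629   -1.14595582   91.92717217] [-0.01887244  0.19946042 -7.18287345] 0.049729516426694736 [ -8.1  35.7  27.1 110.2 -25.7  40.7  36.5]
0.01 18 [-0.117 -0.086]
0.025 56 [-0.121 -0.071]
0.04 48 [-0.125 -0.077]
0.055 52 [-0.13 -0.08]
0.07 55 [-0.135 -0.086]
0.085 55 [-0.14  -0.089]
0.1 54 [-0.145 -0.094]
0.115 59 [-0.148 -0.1  ]
0.13 50 [-0.155 -0.119]
0.145 61 [-0.158 -0.118]
0.16 61 [-0.161 -0.12 ]
[{'location': [355.5, 276.5], 'p': 0.76}]
0.89 [[ 0.494 -0.161  0.012]
 [ 0.499 -0.125  0.114]
 [ 0.547 -0.08   0.171]]
```

The tube stands at about 72° with its lower back edge down, but the pads hold only its front edge. I'll grip harder and bring it upright slowly.

```bash
python3 - <<'E'
from t import *
y=91.5; p=s["position"]; R=Ro.from_euler("xyz",s["orientation"],degrees=True); g=p-.019*R.apply([0,0,1])
al=g[1]+.113; u=g[2]; print(al,u)
th=np.arange(1,10)*2.0; T=arc(1,(g[0]-al*np.cos(np.radians(y)),-.113),y,(al,u),th,1.2-th)
rows([T[0]][:0]+T)
E
```

```text
16.55 [ 0.52204801 -0.11509718  0.12556739] [-179.7903937    -0.93957649   91.47945738] [-0.46652114 -0.8632574  -6.21493878] 0.050004968832544516 [ -7.7  35.8  27.2 110.1 -25.6  40.7  36.6]
-0.0024068380577294685 0.1445647122290198
[[1,0.15,0.0,0.0,-0.03,-0.22,-0.0],[1,0.29,0.0,0.01,-0.03,-0.47,-0.0],[1,0.44,0.0,0.02,-0.03,-0.72,-0.0],[1,0.59,0.0,0.04,-0.03,-0.97,-0.0],[1,0.73,0.0,0.06,-0.03,-1.22,-0.0],[1,0.87,0.0,0.09,-0.03,-1.47,0.0],[1,1.02,0.0,0.12,-0.03,-1.72,0.0],[1,1.16,0.0,0.16,-0.03,-1.97,0.0],[1,1.3,0.0,0.21,-0.03,-2.22,0.0]]
```

Request:
send_rows([
  [1,0,0,0,0,0,0],
  [1,0,0,0,0,0,0],
  [1,0,0,0,0,0,0],
], newtons=25)

```text
clock: 16.85
position: [0.5218, -0.1161, 0.1255]
orientation: [-179.8, -1.0, 91.4]
wrist_force: [1.0, -0.1, -6.8]
grip_width: 0.0497
```

```bash
python3 - <<'E'
from t import *
c=capture("side"); P=pts(c)
q=P[(abs(P[:,0]-.498)<.008)&(P[:,2]>.008)&(P[:,2]<.17)&(P[:,1]<0.02)&(P[:,1]>-.25)]
for z in np.arange(.01,.17,.03):
    b=q[abs(q[:,2]-z)<.005]
    if len(b)>3: print(round(z,3),len(b),np.percentile(b[:,1],[4,96]).round(3))
y=91.5; p=s["position"]; R=Ro.from_euler("xyz",s["orientation"],degrees=True); g=p-.019*R.apply([0,0,1])
al=g[1]+.113; u=g[2]; print(g,al,u)
th=np.arange(1,11)*2.0; T=arc(1,(g[0]-al*np.cos(np.radians(y)),-.113),y,(al,u),th,1.2-th)
rows(T)
E
```

```text
16.85 [ 0.52181459 -0.11608505  0.12548279] [-179.778605     -0.95192235   91.36746284] [ 1.00622335 -0.1440248  -6.80811355] 0.04966753677936589 [ -7.6  35.8  27.2 110.1 -25.6  40.7  36.6]
0.01 14 [-0.123 -0.096]
0.04 50 [-0.132 -0.083]
0.07 57 [-0.142 -0.091]
0.1 59 [-0.151 -0.102]
0.13 51 [-0.16  -0.126]
0.16 63 [-0.169 -0.126]
[ 0.52189552 -0.11639886  0.14448003] -0.0033988603217859764 0.14448002853662673
[[1,0.14,-0.0,0.0,-0.03,-0.22,-0.01],[1,0.29,-0.0,0.01,-0.03,-0.47,-0.01],[1,0.43,-0.0,0.02,-0.03,-0.72,-0.01],[1,0.58,-0.0,0.04,-0.03,-0.97,-0.01],[1,0.72,-0.0,0.06,-0.03,-1.22,-0.01],[1,0.86,-0.0,0.09,-0.03,-1.47,-0.01],[1,1.01,-0.0,0.12,-0.03,-1.72,-0.01],[1,1.15,-0.0,0.16,-0.03,-1.97,-0.01],[1,1.29,-0.0,0.2,-0.03,-2.22,-0.01],[1,1.43,-0.0,0.24,-0.03,-2.47,-0.01]]
```

Request:
send_rows([
  [1,0.14,0,0.02,0,-0.22,0],
  [1,0.29,0,0.04,0,-0.47,0],
  [1,0.43,0,0.06,0,-0.72,0],
  [1,0.58,0,0.08,0,-0.97,0],
  [1,0.72,0,0.11,0,-1.22,0],
  [1,0.86,0,0.15,0,-1.47,0],
  [1,1.01,0,0.2,0,-1.72,0],
  [1,1.15,0,0.25,0,-1.95,0],
  [1,1.22,0,0.28,0,-2.1,0],
  [1,1.22,0,0.28,0,-2.1,0],
  [1,1.22,0,0.28,0,-2.1,0],
  [1,1.22,0,0.28,0,-2.1,0],
])

```text
clock: 18.1
position: [0.521, -0.0799, 0.118]
orientation: [-179.8, 15.8, 91.4]
wrist_force: [-0.5, -0.8, -7.2]
grip_width: 0.05
```

```bash
python3 - <<'E'
from t import *
c=capture("side"); P=pts(c)
q=P[(abs(P[:,0]-.498)<.008)&(P[:,2]>.008)&(P[:,2]<.17)&(P[:,1]<0.02)&(P[:,1]>-.25)]
for z in np.arange(.01,.17,.03):
    b=q[abs(q[:,2]-z)<.005]
    if len(b)>3: print(round(z,3),len(b),np.percentile(b[:,1],[4,96]).round(3))
E
```

```text
18.1 [ 0.52101034 -0.07993819  0.11804333] [-179.8080948    15.82999723   91.3654051 ] [-0.48897774 -0.81010233 -7.24778594] 0.0499888751672514 [-31.7  40.5  41.2 113.9 -17.3  33.8  17.5]
0.01 38 [-0.12  -0.074]
0.04 60 [-0.121 -0.073]
0.07 57 [-0.121 -0.072]
0.1 60 [-0.121 -0.075]
0.13 48 [-0.121 -0.086]
0.16 80 [-0.123 -0.076]
```

Request:
send_rows([
  [1,0.01,0,0.03,0,0,0],
  [1,0.02,0,0.07,0,0,0],
  [1,0.03,0,0.1,0,0,0],
  [1,0.04,0,0.13,0,0,0],
  [1,0.04,0,0.13,0,0,0],
  [1,0.04,0,0.13,0,0,0],
])

```text
clock: 18.75
position: [0.521, -0.08, 0.1146]
orientation: [-179.8, 15.8, 91.3]
wrist_force: [-1.6, 2.5, 5.1]
grip_width: 0.0501
```

Request:
send_rows([
  [0.4,0,0,0,0,0,0],
  [-0.2,0,0,0,0,0,0],
  [-1,0,0,0,0,0,0],
  [-1,0,0,0,0,0,0],
  [-1,0,0,0,0,0,0],
  [-1,0,0,-0.8,0,0,0],
  [-1,0,0,-1.6,0,0.4,0],
  [-1,0,0,-2.4,0,1.2,0],
  [-1,0,0,-3.0,0,2.0,0],
  [-1,0,0,-3.0,0,2.0,0],
  [-1,0,0,-3.0,0,2.0,0],
])

```text
clock: 19.85
position: [0.5205, -0.0561, 0.201]
orientation: [-179.8, -0.1, 91.2]
wrist_force: [-0.4, 0.7, -0.7]
grip_width: 0.0941
```

```bash
python3 - <<'E'
from t import *
for n in ["wrist","side"]:
    c=capture(n); P=pts(c)
    q=P[(P[:,2]>.145)&(P[:,2]<.172)&(abs(P[:,0]-.522)<.045)&(abs(P[:,1]+.0965)<.045)]
    print(n,len(q),cv2.minAreaRect((q[:,:2]*1000).astype(np.float32)) if len(q) else 0)
q=P[(abs(P[:,0]-.498)<.008)&(P[:,2]>.008)&(P[:,2]<.17)&(P[:,1]<0.02)&(P[:,1]>-.25)]
for z in np.arange(.01,.17,.03):
    b=q[abs(q[:,2]-z)<.005]
    if len(b)>3: print(round(z,3),len(b),np.percentile(b[:,1],[4,96]).round(3))
E
```

```text
19.85 [ 0.52047697 -0.05614665  0.2010111 ] [-1.79842477e+02 -1.16487716e-01  9.11806620e+01] [-0.41338996  0.72587246 -0.65159753] 0.09413693023108406 [-20.4  29.8  35.3 107.8 -22.3  49.5  27.3]
wrist 1637 ((520.9987182617188, -95.03144836425781), (50.072288513183594, 51.240116119384766), 1.2094719409942627)
side 368 ((520.6008911132812, -94.8951644897461), (53.25288009643555, 52.886051177978516), 1.9697073698043823)
0.01 34 [-0.12  -0.074]
0.04 51 [-0.12  -0.073]
0.07 59 [-0.12  -0.072]
0.1 59 [-0.121 -0.071]
0.13 60 [-0.12  -0.073]
0.16 75 [-0.12  -0.071]
```

```bash
python3 - <<'E'
from t import *
a=(-1,s["position"],0,91.2); m=(-1,tcp([.521,-.0955,.215],25,91.4),25,91.4); e=(-1,tcp([.521,-.0955,.138],25,91.4),25,91.4)
rows(lin(a,m,5)+lin(m,e,4))
E
```

```text
19.95 [ 0.51980967 -0.05389994  0.19973734] [-1.79665892e+02 -1.37520065e-01  9.14165231e+01] [ 0.28798803  0.06816231 -0.07920702] 0.09411603606364159 [-20.6  29.9  35.2 107.9 -22.3  49.5  27.3]
[[-1,-0.22,0.0,0.01,-0.04,0.61,0.02],[-1,-0.45,0.0,0.03,-0.04,1.23,0.01],[-1,-0.67,0.0,0.04,-0.04,1.86,0.01],[-1,-0.9,0.0,0.05,-0.04,2.48,-0.0],[-1,-1.12,0.01,0.06,-0.04,3.11,-0.01],[-1,-1.12,0.01,0.7,-0.04,3.11,-0.01],[-1,-1.12,0.01,1.35,-0.04,3.11,-0.01],[-1,-1.12,0.02,1.99,-0.04,3.11,-0.01],[-1,-1.13,0.02,2.63,-0.04,3.11,-0.01]]
```

Request:
send_rows([
  [-1,-0.22,0.02,0,-0.04,0.6,0],
  [-1,-0.45,0.02,0.02,-0.04,1.23,0],
  [-1,-0.67,0.02,0.04,-0.04,1.86,0],
  [-1,-0.9,0.02,0.05,-0.04,2.48,0],
  [-1,-1.12,0.02,0.06,-0.04,3.1,0],
  [-1,-1.12,0.02,0.7,-0.04,3.1,0],
  [-1,-1.12,0.02,1.35,-0.04,3.1,0],
  [-1,-1.12,0.02,2.0,-0.04,3.1,0],
  [-1,-1.13,0.02,2.63,-0.04,3.1,0],
  [-1,-1.13,0.02,2.63,-0.04,3.1,0],
  [-1,-1.13,0.02,2.63,-0.04,3.1,0],
])

```text
clock: 21.05
position: [0.5202, -0.086, 0.1197]
orientation: [-179.8, -25.0, 91.4]
wrist_force: [0.4, 0.9, -0.5]
grip_width: 0.094
```

Request:
send_rows([
  [0,0,0,0,0,0,0],
  [1,0,0,0,0,0,0],
  [1,0,0,0,0,0,0],
  [1,0,0,0,0,0,0],
  [1,0,0,0,0,0,0],
  [1,0,0,0,0,0,0],
  [1,0,0,0,0,0,0],
  [1,0,0,0,0,0,0],
], newtons=20)

```text
clock: 21.85
position: [0.5204, -0.0861, 0.1199]
orientation: [-179.8, -25.0, 91.4]
wrist_force: [0.7, -0.0, 1.7]
grip_width: 0.05
```

```bash
python3 - <<'E'
from t import *
y=91.5; p=s["position"]; R=Ro.from_euler("xyz",s["orientation"],degrees=True); g=p-.019*R.apply([0,0,1]); print(g)
piv=(g[0],-.0955+.025); al=g[1]-piv[1]
ths=np.arange(1,13)*45/12; rows(arc(1,piv,y,(al,g[2]),ths,25-50*ths/90))
E
```

```text
21.85 [ 0.52040846 -0.08611085  0.11991777] [-179.81235231  -24.96149405   91.39477523] [ 0.70886181 -0.04960914  1.73693153] 0.050043303922552296 [  9.4  40.9  20.3 105.  -42.7  57.7  58.3]
[ 0.52066584 -0.09412508  0.13714292]
[[1,0.27,0.02,0.09,-0.02,-0.26,-0.01],[1,0.53,0.02,0.2,-0.02,-0.52,-0.01],[1,0.78,0.02,0.32,-0.02,-0.78,-0.01],[1,1.03,0.02,0.46,-0.02,-1.04,-0.01],[1,1.26,0.02,0.62,-0.02,-1.3,-0.01],[1,1.48,0.02,0.79,-0.02,-1.56,-0.01],[1,1.7,0.02,0.98,-0.02,-1.82,-0.01],[1,1.89,0.02,1.18,-0.02,-2.08,-0.01],[1,2.08,0.02,1.4,-0.02,-2.34,-0.01],[1,2.25,0.02,1.62,-0.02,-2.6,-0.01],[1,2.4,0.02,1.86,-0.02,-2.86,-0.01],[1,2.54,0.02,2.11,-0.02,-3.12,-0.01]]
```

Request:
send_rows([
  [1,0.27,0,0.1,0,-0.26,0],
  [1,0.53,0,0.2,0,-0.52,0],
  [1,0.78,0,0.33,0,-0.78,0],
  [1,1.03,0,0.47,0,-1.04,0],
  [1,1.26,0,0.63,0,-1.3,0],
  [1,1.48,0,0.8,0,-1.56,0],
  [1,1.7,0,0.99,0,-1.82,0],
  [1,1.89,0,1.19,0,-2.08,0],
  [1,2.08,0,1.4,0,-2.34,0],
  [1,2.25,0,1.63,0,-2.6,0],
  [1,2.4,0,1.87,0,-2.86,0],
  [1,2.54,0,2.12,0,-3.12,0],
])

```text
clock: 23.05
position: [0.5182, 0.0107, 0.0949]
orientation: [-179.9, 0.0, 91.5]
wrist_force: [-0.8, 1.4, 2.5]
grip_width: 0.0501
```

```bash
python3 - <<'E'
from t import *
c=capture("side"); P=pts(c)
q=P[(abs(P[:,0]-.496)<.008)&(P[:,2]>.008)&(P[:,2]<.17)&(P[:,1]<0.1)&(P[:,1]>-.15)]
for z in np.arange(.01,.14,.015):
    b=q[abs(q[:,2]-z)<.005]
    if len(b)>3: print(round(z,3),len(b),np.percentile(b[:,1],[4,96]).round(3))
y=91.5; piv=(.5207,-.0705)
ths=45+np.arange(1,12)*45/11; rows(arc(1,piv,y,(-.0236,.1371),ths,-8*(ths-45)/45))
E
```

```text
23.05 [0.51819182 0.01069407 0.09488407] [-1.79884678e+02  1.63255648e-02  9.14921568e+01] [-0.75228018  1.43716152  2.45329954] 0.050078469026785886 [-25.4  38.8  32.5 114.3 -34.3  36.7  31.2]
0.01 14 [-0.08  -0.061]
0.025 38 [-0.093 -0.05 ]
0.04 81 [-0.105 -0.038]
0.055 78 [-0.092 -0.026]
0.07 85 [-0.079 -0.008]
0.085 77 [-0.065  0.004]
0.1 70 [-0.051  0.002]
0.115 59 [-0.037  0.003]
0.13 46 [-0.024  0.002]
[[1,0.12,0.03,0.16,-0.03,-0.09,0.03],[1,0.36,0.03,0.38,-0.03,-0.18,0.03],[1,0.58,0.03,0.62,-0.03,-0.27,0.03],[1,0.79,0.04,0.87,-0.03,-0.36,0.03],[1,0.97,0.04,1.14,-0.03,-0.45,0.03],[1,1.14,0.04,1.42,-0.03,-0.54,0.03],[1,1.29,0.04,1.71,-0.03,-0.64,0.03],[1,1.42,0.04,2.01,-0.03,-0.73,0.04],[1,1.52,0.05,2.32,-0.03,-0.82,0.04],[1,1.61,0.05,2.64,-0.03,-0.91,0.04],[1,1.67,0.05,2.96,-0.03,-1.0,0.04]]
```

Request:
send_rows([
  [1,0.12,0,0.16,0,-0.05,0],
  [1,0.36,0,0.38,0,-0.1,0],
  [1,0.58,0,0.62,0,-0.15,0],
  [1,0.79,0,0.87,0,-0.2,0],
  [1,0.97,0,1.14,0,-0.25,0],
  [1,1.14,0,1.42,0,-0.3,0],
  [1,1.29,0,1.71,0,-0.35,0],
  [1,1.42,0,2.01,0,-0.4,0],
  [1,1.53,0,2.32,0,-0.45,0],
  [1,1.62,0,2.64,0,-0.5,0],
  [1,1.69,0,2.92,0,-0.5,0],
  [1,1.69,0,2.92,0,-0.5,0],
])

```text
clock: 24.3
position: [0.515, 0.0646, 0.0047]
orientation: [-179.7, 4.0, 91.8]
wrist_force: [1.1, 0.2, -6.7]
grip_width: 0.0497
```

Request:
send_rows([
  [1,0,0,0,0,0,0],
  [1,0,0,0,0,0,0],
])

```text
clock: 24.5
position: [0.5146, 0.0634, 0.0046]
orientation: [-179.6, 4.1, 91.7]
wrist_force: [0.9, 0.0, -5.8]
grip_width: 0.0501
```

```bash
python3 - <<'E'
from t import *
for n in ["side","top"]:
    c=capture(n); P=pts(c)
    q=P[(P[:,2]>.03)&(P[:,2]<.065)&(abs(P[:,0]-.517)<.04)&(P[:,1]<.12)&(P[:,1]>-.15)]
    b=q[(q[:,1]<-.02)&(q[:,2]>.04)]; f=q[(q[:,1]<.03)&(q[:,1]>-.02)&(q[:,2]>.04)]
    print(n,np.percentile(q[:,1],[1,99]),b[:,2].mean(),f[:,2].mean(),cv2.minAreaRect((b[:,:2]*1000).astype(np.float32)))
E
```

```text
24.5 [0.51460645 0.06344983 0.00462051] [-179.6198558     4.05617515   91.73634417] [ 0.91156175  0.04478238 -5.80374757] 0.05008860242502558 [-30.9  48.   28.1 115.9 -39.8  26.4  27.6]
side [-0.07691667  0.08019911] 0.05190696551516708 0.05474499638749368 ((518.2587890625, -49.10628128051758), (53.52598190307617, 58.82802200317383), 1.3491393327713013)
top [-0.07821057  0.03598   ] 0.05131653372351493 0.054466128296749586 ((519.7901000976562, -49.52786636352539), (58.96784210205078, 50.36710739135742), 89.90770721435547)
```

Request:
send_rows([
  [1,0,0,0.05,0,0,0],
  [1,0,0,0.1,0,0,0],
  [1,0,0,0.1,0,0,0],
  [0.4,0,0,0.1,0,0,0],
  [-0.2,0,0,0.1,0,0,0],
  [-1,0,0,0.1,0,0,0],
  [-1,0,0,0,0,0,0],
  [-1,0,0,0,0,0,0],
  [-1,0,0,-1,0,0,0],
  [-1,0,0,-2,0,0,0],
  [-1,-0.2,0,-3,0,0.5,0],
  [-1,-0.5,0,-3.5,0,1,0],
])

```text
clock: 25.8
position: [0.5167, 0.0576, 0.1126]
orientation: [-179.8, -4.1, 91.9]
wrist_force: [0.7, -1.2, -0.2]
grip_width: 0.0941
```

```bash
python3 - <<'E'
from t import *
a=(-1,s["position"],-s["orientation"][1],91.6); m=(-1,tcp([.5185,-.06,.12],52,91.4),52,91.4)
T=lin(a,m,8); rows(T+[T[-1]]*3)
E
```

```text
25.8 [0.5167006  0.05760148 0.11263008] [-179.82483031   -4.08187898   91.94288919] [ 0.69746765 -1.19971344 -0.1956879 ] 0.09406684078504912 [-27.1  36.9  31.5 113.5 -36.2  40.1  30.3]
[[-1,-0.43,-0.01,-0.01,-0.03,0.75,0.04],[-1,-0.86,-0.02,-0.02,-0.03,1.5,0.05],[-1,-1.28,-0.03,-0.04,-0.03,2.25,0.05],[-1,-1.71,-0.03,-0.05,-0.04,2.99,0.05],[-1,-2.14,-0.04,-0.06,-0.04,3.74,0.05],[-1,-2.57,-0.05,-0.07,-0.04,4.49,0.05],[-1,-2.99,-0.06,-0.09,-0.05,5.24,0.05],[-1,-3.42,-0.07,-0.1,-0.05,5.99,0.05],[-1,-3.42,-0.07,-0.1,-0.05,5.99,0.05],[-1,-3.42,-0.07,-0.1,-0.05,5.99,0.05],[-1,-3.42,-0.07,-0.1,-0.05,5.99,0.05]]
```

Request:
send_rows([
  [-1,-0.43,0,0,0,0.75,0.05],
  [-1,-0.86,0,0,0,1.5,0.05],
  [-1,-1.28,0,-0.04,0,2.25,0.05],
  [-1,-1.7,0,-0.05,0,3.0,0.05],
  [-1,-2.14,0,-0.06,0,3.75,0.05],
  [-1,-2.57,-0.05,-0.07,0,4.5,0.05],
  [-1,-3.0,-0.05,-0.09,0,5.25,0.05],
  [-1,-3.4,-0.05,-0.1,0,6.0,0.05],
  [-1,-3.4,-0.05,-0.1,0,6.0,0.05],
  [-1,-3.4,-0.05,-0.1,0,6.0,0.05],
  [-1,-3.4,-0.05,-0.1,0,6.0,0.05],
])

```text
clock: 26.9
position: [0.5188, -0.0429, 0.1091]
orientation: [-179.5, -52.1, 91.3]
wrist_force: [-1.0, 0.4, 0.2]
grip_width: 0.0936
```

```bash
python3 - <<'E'
from t import *
for n in ["side","top"]:
    c=capture(n); P=pts(c)
    q=P[(P[:,2]>.04)&(P[:,2]<.06)&(abs(P[:,0]-.517)<.04)&(P[:,1]<.15)&(P[:,1]>-.15)]
    print(n,len(q),np.percentile(q[:,1],[1,99]),q[:,2].mean(),cv2.minAreaRect((q[:,:2]*1000).astype(np.float32)))
    e=[(y,np.median(q[abs(q[:,1]-y)<.008][:,0])) for y in np.arange(-.06,.09,.015) if (abs(q[:,1]-y)<.008).sum()>4]
    print(np.polyfit(*np.array(e).T,1), np.array(e).round(4).tolist())
e=(-1,tcp([.5185,-.06,.028],52,91.4),52,91.4)
rows(lin((-1,s["position"],52,91.4),e,5))
E
```

```text
26.9 [ 0.51882711 -0.04294805  0.10911044] [-179.49358056  -52.07926441   91.3135494 ] [-0.98824275  0.37162869  0.24861761] 0.09359483631505898 [ 24.3  53.2   9.7  98.8 -50.4  75.1  69. ]
side 736 [-0.07414772  0.08372179] 0.05024298547195651 ((516.0504760742188, 4.973976135253906), (53.24745178222656, 162.37982177734375), 1.6101644039154053)
[0.10139668 0.50433536] [[-0.06, 0.4991], [-0.045, 0.5036], [-0.03, 0.5039], [-0.015, 0.4952], [0.0, 0.4954], [0.015, 0.5083], [0.03, 0.513], [0.045, 0.5125], [0.06, 0.5112], [0.075, 0.5089]]
top 929 [-0.07592023  0.08020435] 0.04977617290416225 ((518.0811767578125, 2.7963943481445312), (50.37413787841797, 159.9757537841797), 1.5688676834106445)
[-0.01039818  0.51817695] [[-0.06, 0.5209], [-0.045, 0.5183], [-0.03, 0.5184], [-0.015, 0.5173], [0.0, 0.5189], [0.015, 0.5163], [0.03, 0.5164], [0.045, 0.5164], [0.06, 0.5182], [0.075, 0.5198]]
[[-1,-0.51,-0.01,0.37,-0.06,-0.01,0.0],[-1,-1.01,-0.01,0.74,-0.06,-0.01,0.0],[-1,-1.51,-0.01,1.11,-0.06,-0.01,0.0],[-1,-2.0,-0.01,1.48,-0.06,-0.01,0.0],[-1,-2.5,-0.02,1.85,-0.06,-0.01,0.0]]
```

Request:
send_rows([
  [-1,-0.5,0.03,0.37,0,0,0],
  [-1,-1.0,0.03,0.74,0,0,0],
  [-1,-1.5,0.03,1.1,0,0,0],
  [-1,-2.0,0.03,1.48,0,0,0],
  [-1,-2.5,0.03,1.85,0,0,0],
  [-1,-2.5,0.03,1.85,0,0,0],
  [0,-2.5,0.03,1.85,0,0,0],
  [1,-2.5,0.03,1.85,0,0,0],
  [1,-2.5,0.03,1.85,0,0,0],
  [1,-2.5,0.03,1.85,0,0,0],
  [1,-2.5,0.03,1.85,0,0,0],
  [1,-2.5,0.03,1.85,0,0,0],
], newtons=25)

```text
clock: 28.2
position: [0.5189, -0.0451, 0.0165]
orientation: [-179.5, -52.1, 91.4]
wrist_force: [-0.6, 0.2, 2.6]
grip_width: 0.0496
```

Request:
send_rows([
  [1,0,0,0,0,0,0],
  [1,0,0,0,0,0,0],
  [1,0,0,0,0,0,0],
])

```text
clock: 28.5
position: [0.5189, -0.0451, 0.0165]
orientation: [-179.5, -52.1, 91.4]
wrist_force: [-0.9, -0.2, 0.3]
grip_width: 0.05
```

```bash
cat > sl.py <<'E'
from t import *
import sys
def slide(y1,n,z=None,g=1,tilt=None):
    """slide grasp point along the riser line to world y1"""
    p=s["position"]; R=Ro.from_euler("xyz",s["orientation"],degrees=True); gp=p-.019*R.apply([0,0,1]); print("grasp",gp)
    t=-s["orientation"][1]; t1=t if tilt is None else tilt; z=gp[2] if z is None else z
    e=(g,tcp([.4976-.035*(y1-.2567),y1,z],t1,92),t1,92)
    rows(lin((g,p,t,s["orientation"][2]),e,n))
E
python3 -c "
from sl import *
slide(.06,10)"
```

```text
28.5 [ 0.51893654 -0.04512755  0.01654559] [-179.52693528  -52.06068197   91.44895941] [-0.85571399 -0.16074411  0.31062948] 0.04995615138068342 [ 25.3  61.9   8.2  97.5 -52.7  69.9  74.6]
grasp [ 0.51947226 -0.06010287  0.0282269 ]
[[1,0.25,-0.04,0.32,-0.05,-0.0,-0.0],[1,0.49,-0.07,0.63,-0.05,-0.0,-0.01],[1,0.74,-0.11,0.95,-0.04,-0.0,-0.01],[1,0.99,-0.15,1.27,-0.04,-0.0,-0.02],[1,1.23,-0.19,1.58,-0.03,-0.0,-0.02],[1,1.48,-0.22,1.9,-0.03,-0.0,-0.03],[1,1.73,-0.26,2.22,-0.02,-0.0,-0.03],[1,1.97,-0.3,2.54,-0.02,-0.0,-0.03],[1,2.22,-0.33,2.85,-0.01,-0.0,-0.04],[1,2.47,-0.37,3.17,-0.0,-0.0,-0.04]]
```

Request:
send_rows([
  [1,0.25,-0.04,0.32,0,0,0],
  [1,0.49,-0.07,0.63,0,0,0],
  [1,0.74,-0.11,0.95,0,0,0],
  [1,0.99,-0.15,1.27,0,0,0],
  [1,1.23,-0.19,1.58,0,0,0],
  [1,1.48,-0.22,1.9,0,0,0],
  [1,1.73,-0.26,2.22,0,0,0],
  [1,1.97,-0.3,2.54,0,0,0],
  [1,2.22,-0.33,2.85,0,0,-0.03],
  [1,2.47,-0.37,3.17,0,0,-0.04],
  [1,2.47,-0.37,3.17,0,0,-0.04],
])

```text
clock: 29.6
position: [0.5042, 0.0757, 0.0166]
orientation: [-180.0, -52.0, 92.0]
wrist_force: [0.8, 2.2, -2.9]
grip_width: 0.05
```

```bash
python3 -c "
from sl import *
slide(.16,10)"
```

```text
29.6 [0.50423221 0.07570826 0.01656997] [-179.96885167  -52.03592706   91.99096521] [ 0.75504439  2.23548736 -2.86193881] 0.05002942837781491 [ 19.9  59.3   0.6 108.8 -60.4  57.7  77.2]
grasp [0.50476295 0.06073813 0.02825814]
[[1,0.2,-0.0,0.26,-0.0,-0.0,-0.0],[1,0.41,-0.0,0.52,-0.0,-0.0,-0.0],[1,0.61,-0.0,0.78,-0.0,-0.0,-0.0],[1,0.81,-0.0,1.04,-0.0,-0.0,-0.0],[1,1.02,-0.0,1.31,-0.0,-0.0,-0.0],[1,1.22,-0.01,1.57,-0.0,-0.0,-0.0],[1,1.43,-0.01,1.83,-0.0,-0.0,-0.0],[1,1.63,-0.01,2.09,-0.0,-0.0,-0.0],[1,1.83,-0.01,2.35,-0.0,-0.0,-0.0],[1,2.04,-0.01,2.61,-0.0,-0.0,-0.0]]
```

Request:
send_rows([
  [1,0.2,0,0.26,0,0,0],
  [1,0.4,0,0.52,0,0,0],
  [1,0.6,0,0.78,0,0,0],
  [1,0.8,0,1.04,0,0,0],
  [1,1.0,0,1.3,0,0,0],
  [1,1.0,0,1.3,0,0,0],
])

```text
clock: 30.2
position: [0.5033, 0.1248, 0.0165]
orientation: [180.0, -52.0, 92.0]
wrist_force: [1.7, 0.9, -0.8]
grip_width: 0.0499
```

```bash
python3 -c "
from sl import *
slide(.20,10)"
```

```text
30.2 [0.50325146 0.12478322 0.01649487] [179.96016406 -52.03696004  91.97247163] [ 1.66606311  0.9044948  -0.82730954] 0.0498821683291843 [ 20.4  59.   -7.5 111.6 -61.8  49.9  75.4]
grasp [0.50375385 0.10981189 0.02818278]
[[1,0.19,-0.0,0.24,0.01,0.0,-0.0],[1,0.37,-0.01,0.47,0.01,0.0,-0.0],[1,0.56,-0.01,0.71,0.01,0.0,-0.0],[1,0.74,-0.02,0.95,0.01,0.0,-0.0],[1,0.93,-0.02,1.19,0.01,0.0,-0.0],[1,1.11,-0.02,1.42,0.01,0.0,-0.0],[1,1.3,-0.03,1.66,0.01,0.0,-0.0],[1,1.48,-0.03,1.9,0.01,0.0,-0.0],[1,1.67,-0.03,2.14,0.01,0.0,-0.0],[1,1.85,-0.04,2.37,0.01,0.0,-0.0]]
```

Request:
send_rows([
  [1,0.19,0,0.24,0,0,0],
  [1,0.37,0,0.47,0,0,0],
  [1,0.56,0,0.71,0,0,0],
  [1,0.74,0,0.95,0,0,0],
  [1,0.93,0,1.19,0,0,0],
  [1,1.11,-0.02,1.42,0,0,0],
  [1,1.3,-0.03,1.66,0,0,0],
  [1,1.48,-0.03,1.9,0,0,0],
  [1,1.67,-0.03,2.14,0,0,0],
  [1,1.85,-0.04,2.37,0,0,0],
  [1,1.85,-0.04,2.37,0,0,0],
])

```text
clock: 31.3
position: [0.4997, 0.2148, 0.0165]
orientation: [179.9, -52.1, 91.9]
wrist_force: [1.4, 2.3, -0.3]
grip_width: 0.0496
```

```bash
python3 - <<'E'
from sl import *
slide(.27,12)
for n in ["side","top"]:
    c=capture(n); cv2.imwrite(f"pics/{n}7.png",c["frame"])
a=cv2.imread("pics/side7.png")[60:300,100:420];b=cv2.imread("pics/top7.png")[120:320,140:400]
cv2.imwrite("pics/b7.png",cv2.hconcat([cv2.resize(a,(440,330)),cv2.resize(b,(360,330))]))
E
```

```text
31.3 [0.49966216 0.21483602 0.0164904 ] [179.94759616 -52.053118    91.9121216 ] [ 1.40926996  2.33260179 -0.29204514] 0.04960973936167837 [ 22.9  61.2 -25.6 115.2 -62.4  32.9  70.5]
grasp [0.50014472 0.19986074 0.02817408]
[[1,0.12,-0.0,0.15,0.01,0.0,-0.0],[1,0.24,-0.0,0.31,0.01,0.0,-0.0],[1,0.36,-0.01,0.46,0.01,0.0,-0.0],[1,0.48,-0.01,0.62,0.01,0.0,-0.0],[1,0.6,-0.01,0.77,0.01,0.0,-0.0],[1,0.72,-0.01,0.92,0.01,0.0,-0.0],[1,0.84,-0.01,1.08,0.01,0.0,-0.0],[1,0.96,-0.02,1.23,0.01,0.0,-0.0],[1,1.08,-0.02,1.38,0.01,0.0,-0.01],[1,1.2,-0.02,1.54,0.01,0.0,-0.01],[1,1.32,-0.02,1.69,0.01,0.0,-0.01],[1,1.44,-0.03,1.85,0.02,0.0,-0.01]]
```

View pics/b7.png

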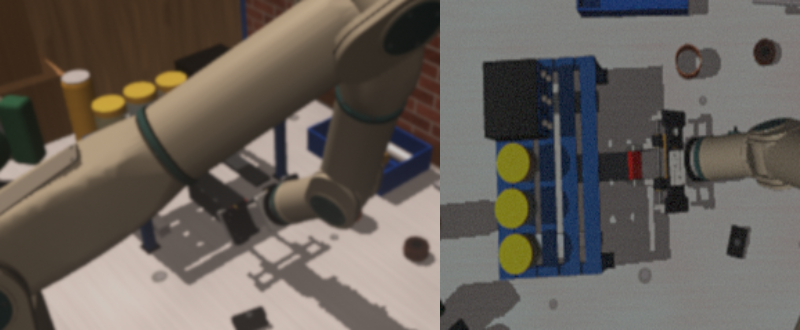

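The tube (red tail at about (635,165) in the right panel) is entering straight, midway between the bars. I'll carry on.

Request:
send_rows([
  [1,0.12,0,0.15,0,0,0],
  [1,0.24,0,0.31,0,0,0],
  [1,0.36,0,0.46,0,0,0],
  [1,0.48,0,0.62,0,0,0],
  [1,0.6,0,0.77,0,0,0],
  [1,0.72,-0.01,0.92,0,0,0],
  [1,0.84,-0.01,1.08,0,0,0],
  [1,0.96,-0.02,1.23,0,0,0],
  [1,1.08,-0.02,1.38,0,0,0],
  [1,1.2,-0.02,1.54,0,0,0],
  [1,1.3,-0.02,1.67,0,0,0],
  [1,1.3,-0.02,1.67,0,0,0],
])

```text
clock: 32.6
position: [0.4973, 0.2778, 0.0165]
orientation: [179.9, -52.1, 91.9]
wrist_force: [1.2, -2.6, 5.1]
grip_width: 0.0499
```

```bash
python3 - <<'E'
from sl import *
slide(.30,10)
c=capture("wrist"); cv2.imwrite("pics/w8.png",c["frame"])
E
```

```text
32.6 [0.49731473 0.27780082 0.01649659] [179.93966437 -52.06246606  91.8970087 ] [ 1.18921981 -2.59546918  5.0831996 ] 0.049897062395156955 [ 23.1  64.6 -37.  116.3 -62.4  21.3  66.9]
grasp [0.49779077 0.26282343 0.02817783]
[[1,0.08,-0.0,0.1,0.01,0.0,-0.0],[1,0.15,-0.0,0.2,0.01,0.0,-0.0],[1,0.23,-0.01,0.29,0.01,0.0,-0.0],[1,0.31,-0.01,0.39,0.01,0.0,-0.0],[1,0.38,-0.01,0.49,0.01,0.0,-0.0],[1,0.46,-0.01,0.59,0.01,0.0,-0.0],[1,0.53,-0.01,0.68,0.01,0.0,-0.01],[1,0.61,-0.01,0.78,0.02,0.0,-0.01],[1,0.69,-0.02,0.88,0.02,0.0,-0.01],[1,0.76,-0.02,0.98,0.02,0.0,-0.01]]
```

View pics/w8.png

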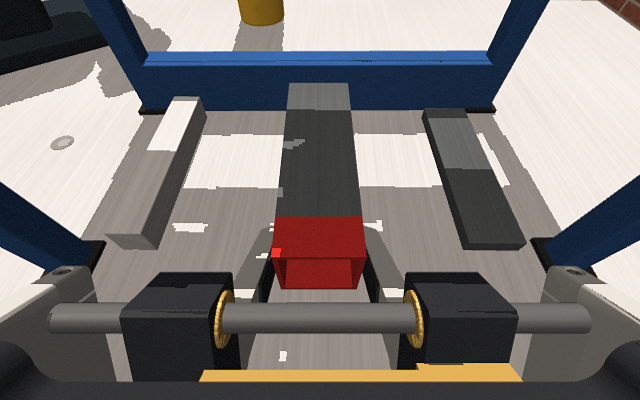

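The wrist view shows the tube central, with its plain end at (318,85) close to the stop rail and both bars clear. Now the gap.

```bash
python3 - <<'E'
from sl import *
c=capture("wrist"); P=pts(c)
q=P[(P[:,2]>.042)&(P[:,2]<.06)&(P[:,1]>.22)&(P[:,1]<.42)&(abs(P[:,0]-.497)<.03)]
print("tube",np.percentile(q[:,1],[1,99.5]),cv2.minAreaRect((q[:,:2]*1000).astype(np.float32)))
for dx in (-.06,.06):
    r=P[(abs(P[:,0]-.492-dx)<.03)&(P[:,1]>.40)&(P[:,1]<.46)]
    f=r[(r[:,2]>.01)&(r[:,2]<.042)]; print("rail face y",dx,np.percentile(f[:,1],[10,50,90]),len(f))
r=P[(P[:,1]>.38)&(P[:,1]<.46)&(P[:,2]>.045)&(P[:,2]<.06)]; print("rail x",np.percentile(r[:,0],[1,99]),"mid",np.percentile(r[:,0],[1,99]).mean())
E
```

```text
32.65 [0.49737497 0.27776536 0.01647851] [179.93931333 -52.06257624  91.89414737] [ 1.861007   -3.02824696  4.97589053] 0.049628454016834925 [ 23.1  64.6 -37.  116.3 -62.4  21.4  66.9]
tube [0.22787087 0.40530418] ((496.925048828125, 314.6151123046875), (59.98346710205078, 187.13299560546875), 0.05860979110002518)
rail face y -0.06 [0.43238168 0.43353961 0.43475549] 1831
rail face y 0.06 [0.43706241 0.43829407 0.43951913] 1807
rail x [0.31693506 0.66605631] mid 0.49149568270038896
```

Request:
send_rows([
  [1,0.07,0,0.09,0,0,0],
  [1,0.14,0,0.18,0,0,0],
  [1,0.21,0,0.27,0,0,0],
  [1,0.28,0,0.36,0,0,0],
  [1,0.35,0,0.45,0,0,0],
  [1,0.42,-0.01,0.54,0,0,0],
  [1,0.49,-0.01,0.62,0,0,0],
  [1,0.55,-0.01,0.7,0,0,0],
  [1,0.61,-0.01,0.78,0,0,0],
  [1,0.64,-0.01,0.82,0,0,0],
  [1,0.64,-0.01,0.82,0,0,0],
])

```text
clock: 33.8
position: [0.4964, 0.3062, 0.0164]
orientation: [179.9, -52.0, 91.9]
wrist_force: [-1.1, -19.2, 16.1]
grip_width: 0.0496
```

```bash
cat > gap.py <<'E'
from sl import *
c=capture("wrist"); P=pts(c)
q=P[(P[:,2]>.042)&(P[:,2]<.06)&(P[:,1]>.22)&(P[:,1]<.45)&(abs(P[:,0]-.497)<.018)]
print("tube end/rail top y99",np.percentile(q[:,1],[1,50,99.5]),[ (round(y,3),int((abs(q[:,1]-y)<.0025).sum())) for y in np.arange(.39,.45,.005)])
m=trace(c,"tube"); Q=pts(c,m[0]["mask"]); Q=Q[Q[:,2]>.042]; print("trace",m[0]["p"],np.percentile(Q[:,1],[1,99]),[np.median(Q[abs(Q[:,1]-y)<.01][:,0]).round(4) for y in (.3,.35,.4)], Q[:,2].mean())
E
python3 gap.py
```

```text
33.8 [0.49641868 0.30622763 0.0163712 ] [179.87843526 -51.95510714  91.85358737] [ -1.06188404 -19.16338366  16.06437308] 0.04959350026946064 [ 22.6  66.4 -41.7 116.5 -62.4  16.1  65.3]
tube end/rail top y99 [0.27582197 0.32923509 0.44801698] [(np.float64(0.39), 195), (np.float64(0.395), 193), (np.float64(0.4), 184), (np.float64(0.405), 175), (np.float64(0.41), 173), (np.float64(0.415), 169), (np.float64(0.42), 157), (np.float64(0.425), 149), (np.float64(0.43), 143), (np.float64(0.435), 141), (np.float64(0.44), 139), (np.float64(0.445), 130)]
trace 0.77 [0.27565007 0.43341428] [np.float64(0.4969), np.float64(0.495), np.float64(0.4936)] 0.0487143167931984
```

Force −19 N along y and the plain end at y≈0.434–0.436: the tube is against the rail. I'll let go and withdraw straight back along the tool.

Request:
send_rows([
  [0.4,-0.02,0,-0.03,0,0,0],
  [-0.2,-0.02,0,-0.03,0,0,0],
  [-1,-0.02,0,-0.03,0,0,0],
  [-1,-0.02,0,-0.03,0,0,0],
  [-1,-0.02,0,-0.03,0,0,0],
  [-1,-0.02,0,-0.7,0,0,0],
  [-1,-0.02,0,-1.5,0,0,0],
  [-1,-0.02,0,-2.4,0,0,0],
  [-1,-0.02,0,-2.4,0,0,0],
  [-1,-0.02,0,-2.4,0,0,0],
])

```text
clock: 34.9
position: [0.4983, 0.2493, 0.0603]
orientation: [179.8, -51.9, 91.9]
wrist_force: [0.4, 1.3, 0.3]
grip_width: 0.0938
```

```bash
python3 gap.py; python3 - <<'E'
from h import *
c=capture("wrist"); P=pts(c); cv2.imwrite("pics/w9.png",c["frame"])
q=P[(P[:,2]>.040)&(P[:,2]<.06)&(P[:,1]>.25)&(P[:,1]<.425)&(abs(P[:,0]-.497)<.05)]
print("flat fit",cv2.minAreaRect((q[:,:2]*1000).astype(np.float32)))
for y in (.29,.41):
    b=q[abs(q[:,1]-y)<.01]; print(y,np.percentile(b[:,0],[1,99]).round(4),b[:,2].mean().round(4))
f=P[(P[:,2]>.01)&(P[:,2]<.042)&(P[:,1]>.425)&(P[:,1]<.45)&(abs(P[:,0]-.49)>.04)&(abs(P[:,0]-.49)<.1)]
print("rail",np.polyfit(f[:,0],f[:,1],1),np.polyval(np.polyfit(f[:,0],f[:,1],1),.491))
ct=capture("top")
for l in ["coupling","t_nut","washers","wrench"]:
    r=trace(ct,l)
    if r: Q=pts(ct,r[0]["mask"]); print(l,round(r[0]["p"],2),np.median(Q,0).round(3))
for l in ["alu_bar","flat_bar"]:
    r=trace(c,l)
    if r: Q=pts(c,r[0]["mask"]); print(l,round(r[0]["p"],2),np.percentile(Q,[2,50,98],axis=0).round(3).tolist())
E
```

```text
34.9 [0.49830088 0.24933968 0.06026742] [179.80861122 -51.93072349  91.90545721] [0.37918297 1.32984377 0.33318643] 0.09383829198556555 [ 24.9  58.6 -35.2 116.9 -57.1  26.7  60.2]
tube end/rail top y99 [0.27401111 0.33004364 0.42753923] [(np.float64(0.39), 110), (np.float64(0.395), 110), (np.float64(0.4), 109), (np.float64(0.405), 103), (np.float64(0.41), 99), (np.float64(0.415), 99), (np.float64(0.42), 101), (np.float64(0.425), 88), (np.float64(0.43), 26), (np.float64(0.435), 0), (np.float64(0.44), 0), (np.float64(0.445), 0)]
trace 0.59 [0.27384863 0.42608119] [np.float64(0.4966), np.float64(0.4949), np.float64(0.4934)] 0.04868807932397206
flat fit ((496.8298645019531, 335.8082275390625), (67.83851623535156, 184.22592163085938), 9.042240142822266)
0.29 [0.4723 0.5213] 0.0488
0.41 [0.4685 0.5172] 0.0487
rail [0.03929213 0.416593  ] 0.4358854321968947
coupling 0.65 [0.707 0.075 0.036]
t_nut 0.65 [0.501 0.314 0.048]
washers 0.62 [ 0.706 -0.088  0.023]
wrench 0.55 [ 0.357 -0.202  0.006]
alu_bar 0.91 [[0.357, 0.271, 0.001], [0.374, 0.323, 0.023], [0.382, 0.415, 0.025]]
flat_bar 0.56 [[0.599, 0.279, 0.001], [0.617, 0.333, 0.011], [0.638, 0.422, 0.012]]
```

View pics/w9.png

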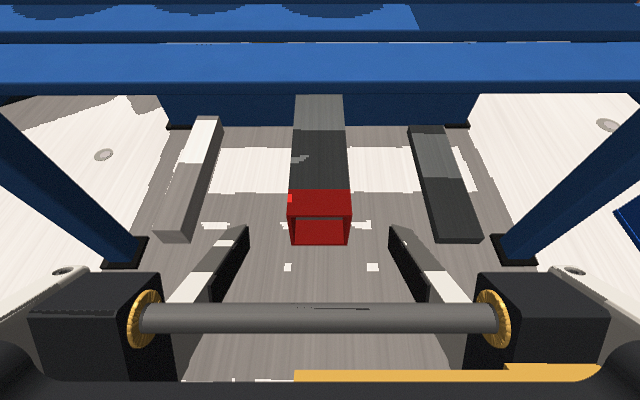

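```bash
python3 - <<'E'
from h import *
for n in ["top","side"]:
    c=capture(n); P=pts(c); q=P[(abs(P[:,0]-.36)<.05)&(abs(P[:,1]+.022)<.05)&(P[:,2]>.012)&(P[:,2]<.035)]
    if len(q): print(n,"t_nut",len(q),np.percentile(q,[2,50,98],axis=0).round(3).tolist())
print(observe()["wrist_force"],sign_off())
E
```

```text
top t_nut 170 [[0.335, -0.04, 0.012], [0.362, -0.022, 0.021], [0.386, -0.005, 0.03]]
side t_nut 293 [[0.332, -0.041, 0.012], [0.358, -0.026, 0.023], [0.384, -0.006, 0.028]]
the job is handed in; nothing more can be done
[ 0.10385412 -0.16809815  0.59193807] None
```

I walked the tube over onto its side, up onto its red end and over again. I then slid it in under the riser by its tail with the gripper tilted, until it met the stop rail. I let go, backed off and handed the job in after about 35 s.

**Final checks**
- **Against the rail:** at contact the wrist read about 19 N back along the slide. After release the tail measured at y ≈ 0.274 m, which puts the plain end about 2 mm from the rail face (y ≈ 0.436 m). The shelf hid the plain end itself by then, so I worked that gap out from the tail.
- **Lateral position:** both ends are within about 5 mm of the riser's middle line, and the tube lies flat.
- **Loose things:** the coupling, washers and T-nut measured where they were at the start. The bars also read about where they were, but only part of each was visible at the start. The wrench was detected with low confidence this time. Its median reading differed from the first by about 5 cm, which I put down to only part of it being picked out. I saw no sign that it was touched.
- **Network miss:** the network's last T-nut report was on the tube's tail, so I checked the T-nut by depth instead.

**Problem on the way:** during the lift onto the red end the pads did not let the tube turn freely. The red end came up off the bench, its centre to about 49 mm against the 55 mm limit. I lowered it back at once and finished the lift by turning the gripper with the tube. While bringing it upright, and again just before setting it down, the gripper was taking nearly the tube's full weight, with its lower end at or within a few millimetres of the bench.

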